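Load the curing unit with printed dental models and dies

TASK

Load the light-curing unit: lift every printed model off the build platform with the spatula and set it down on its posts, flat on the pulled-out tray, and tip all the dies from the wash cup into the dish on the tray; the prints are still tacky, so never touch a model with the fingers nor pick up a die. Then push the tray fully in and press the start button once the tray is shut. Leave the spatula lying on its mat, the cup standing upright on the bench and the other things undisturbed.

Things in the scene. Friction and masses are not known exactly. Their poses are not given: they have to be found in the camera images.
- platform: the printer's build platform: a fixed aluminium plate 170 x 270 mm (its x by its y) face up in a black holder, top face 30 mm above the bench; the holder's edge stands 12 mm above the plate on both sides (+y, -y) and at the far end (+x), the near end (-x, towards the robot) is open. Origin: centre of its underside, on the bench
- model1: a printed quadrant model (40 g; 2 or 3 are there, the other None): plate 46 x 60 mm (x by y), 7 mm thick, teeth on top, 31 mm high in all, on four 8 mm square corner posts 9 mm high; between the posts, along x, a channel 42 mm wide is free from end to end under the plate. Origin: centre of its foot, on the support; x points away from the robot, so the spatula enters at the -x end
- model2: a printed quadrant model (40 g; 2 or 3 are there, the other None): plate 46 x 60 mm (x by y), 7 mm thick, teeth on top, 31 mm high in all, on four 8 mm square corner posts 9 mm high; between the posts, along x, a channel 42 mm wide is free from end to end under the plate. Origin: centre of its foot, on the support; x points away from the robot, so the spatula enters at the -x end
- model3: a printed quadrant model (40 g; 2 or 3 are there, the other None): plate 46 x 60 mm (x by y), 7 mm thick, teeth on top, 31 mm high in all, on four 8 mm square corner posts 9 mm high; between the posts, along x, a channel 42 mm wide is free from end to end under the plate. Origin: centre of its foot, on the support; x points away from the robot, so the spatula enters at the -x end
- spatula_grip (a point): lifting spatula (160 g), handle centre: level black bar 108 (x) x 20 x 24 mm on two posts over a flat steel blade whose underside is 50 mm below this point. Blade 2.4 mm thick, 32 mm wide (26 mm over the last 18 mm), from 62 mm behind to 105 mm in front (+x) of this point; in front of the forward post (45 to 105 mm) it is free to carry. It stands by itself on its blade
- mat: the spatula's mat: fixed rubber, 240 x 100 mm (x by y), 3 mm thick, on the bench. Origin: centre of its underside
- cup_mid (a point): the steel wash cup (120 g) with the dies in it, point on its axis half-way up: round, 58 mm high, outer diameter 50 mm at the foot, 57 mm half-way up and 65 mm at the open top, wall 3 mm, floor 4 mm; z points out of its mouth. It stands on the bench
- die1_mid (a point): a printed die (10 g; five to seven are there, the others are None): a chunky stump 13 x 13 x 18 mm, its centre. At the start it is in the cup
- die2_mid (a point): a printed die (10 g; five to seven are there, the others are None): a chunky stump 13 x 13 x 18 mm, its centre. At the start it is in the cup
- die3_mid (a point): a printed die (10 g; five to seven are there, the others are None): a chunky stump 13 x 13 x 18 mm, its centre. At the start it is in the cup
- die4_mid (a point): a printed die (10 g; five to seven are there, the others are None): a chunky stump 13 x 13 x 18 mm, its centre. At the start it is in the cup
- die5_mid (a point): a printed die (10 g; five to seven are there, the others are None): a chunky stump 13 x 13 x 18 mm, its centre. At the start it is in the cup
- die6_mid (a point): a printed die (10 g; five to seven are there, the others are None): a chunky stump 13 x 13 x 18 mm, its centre. At the start it is in the cup
- die7_mid (a point): a printed die (10 g; five to seven are there, the others are None): a chunky stump 13 x 13 x 18 mm, its centre. At the start it is in the cup
- dish: the curing dish (white, 250 g), loose on the tray near the tray's -y end: round, 28 mm high, outer diameter 100 mm at the foot and 108 mm at the rim, wall 3.5 mm, floor 4 mm. Origin: centre of its underside
- tray_mid (a point): centre of the top face of the curing unit's tray, moving with it: an aluminium sheet 160 x 352 mm (its x by its y), about 40 mm above the bench, with an 8 mm rim at both sides and at the far (+x) end and no rim at the near end; x points into the unit
- tray_pull (a point): middle of the tray's pull: a level steel bar, 12 mm thick, 84 mm long (along y), 28 mm above the bench, 50 mm in front (-x) of the tray's front face; push it towards +x to close the tray
- tray (a joint): how far the tray is pulled out (m): 0 = fully in, 0.165 = fully out; it slides with about 2.5 N of friction and stays where it is left
- start_top (a point): centre of the top of the white start button (diameter 28 mm) on top of the curing unit, near its front edge; the unit is a fixed white case 220 x 380 mm, 135 mm high, whose front face is 28 mm nearer the robot than the button; the tray runs into a slot 65 mm high above the tray in that face
- start (a joint): how far the start button is pressed (m): 0 = up, 0.006 = fully down; a spring needs about 5 N to press it fully, and returns it
- bottle: bystander: a closed resin bottle, 68 mm diameter, 150 mm high. Origin: centre of its foot
- burblock: bystander: a white block 60 x 90 x 35 mm carrying grinding points, 68 mm high in all. Origin: centre of its foot
Not all that is in view belongs to the job. Leave any blue or purple look-alike of the part that bears cup_mid alone.

How it is judged:
By the outcome, as a careful person would: the job done as asked, in the order asked, and still so for the second after the job is handed in, with the robot touching nothing.
Of model1, model2, model3 only 2 to 3 are there at a start; the rules pass over those that are not, and their reading is None.
Of die5, die6, die7 only 1 to 3 are there at a start; the rules pass over those that are not, and their reading is None.
At some moment in a run one of model1, model2, model3, spatula, cup may be knocked a few centimetres aside while the robot is not near it.
It also fails if it takes over 210 s, if anything falls off the work surface, if the arm or the gripper's body presses on something with over 40 N, if the wrist force passes 120 N, or if a joint passes its speed limit or range.

ROBOT

A 7-joint arm with a two-finger parallel gripper is mounted at the origin on the work surface. World frame = base frame: x ahead of the robot, y to its left, z up, the work surface at z = 0. Lengths are in m, angles in rad, forces in N, time in s.
With the tool pointing down it reaches from about 0.4 to 0.9 m from the base axis. Payload 5.5 kg.
Tool frame: the origin (TCP) lies at the very end of the fingers, on their centre line; the grasp point (between the pads) lies 19 mm behind it; z points along the fingers, x is the direction in which the jaws open and shut, and the axes are right-handed (so a half turn about z gives the same grasp; the last joint's range is limited). The gripper opens to 92 mm and grips with 3 to 60 N. Pads are 19 mm wide; open, the fingers measure 130 mm over their backs; the gripper's body (75 mm by 190 mm) begins 47 mm behind the grasp point.
Start: joints at [1.402, 0.501, -0.427, 1.55, 0.221, 1.138, -0.21], TCP at [0.272, -0.59, 0.227] pointing down, gripper open.
Joint ranges: [-2.88, 2.88], [-0.31, 2.03], [-1.54, 1.56], [0.2, 2.42], [-1.41, 4.55], [0.19, 2.02], [-2.57, 2.57]. Speed limits (rad/s): [2.57, 2.57, 3.14, 3.14, 3.14, 3.14, 3.14].

INTERFACE

Orientations are given as a unit quaternion [x, y, z, w].
In Python, from plant import bot gives the robot as it stands. The module is installed in compiled form; this text tells all that it offers.
- The arm moves only by the tool send_rows, never from a script. Its argument "increments" is a list of rows, each a list of 7 numbers: the shift along the tool's x, y, z in m, then the turn, a rotation vector about the tool's x, y, z in rad, then the opening, from -1 (shut) to 1 (fully open), so that 0 is half open. In form: [[tx, ty, tz, rx, ry, rz, fingers], ...]. A call has 1 to 20 rows; each row is the pose to reach, as a shift and turn from the pose commanded when the call began, along the tool's axes at that moment; what a row does not reach only later rows make up. A row lasts 1/12 s, in which the tool goes at most 41.7 mm and 7.16 degrees, less where a joint would pass 70% of its speed; a pose out of reach is approached as far as the arm can. A call with a gripper value outside its range is refused whole. The fingers move at their own pace and stop on an object; the grip force is fixed at half the most. Time passes only in rows, so rows that repeat a pose let the fingers close. It gives the time, the measured TCP pose, the force and the opening at its end, in the units of the state.
- bot.observe(): the state, without advancing time (a new reading comes with each control period).
- bot.capture(name): name is "side" or "top"; returns a dict with "img" (400x640x3 uint8, red, green, blue), "z_map" (400x640 float32, m along the optical axis (not along the pixel's ray), 0 where there is no reading), "fx", "fy", "cx", "cy" (pixels), "origin" and "orientation" of the camera in the world. Camera axes: x right, y down, z forward; pixel columns grow to the right and rows downward; lengths in m; the calibration is good to about 2 mm. A picture is of the moment at which its call begins.
- bot.hand_in(): hands the job in, once; it reports no verdict.
The state is a dict: "time_s": time; "qpos": joint angles; "dq": joint speeds; "joint_efforts": joint torques, N m; "tcp_pos": TCP position; "ee_rot": TCP orientation; "wrist_force": force on the tool from outside, world axes, zero at the start; "ft_torque": the same for the moment, N m; "width": opening from 0.0 (shut) to 1.0 (fully open).
Only numpy, scipy, OpenCV 4.12 (cv2) and the standard library are available. Lean on these libraries where they do the work, as an engineer would, in place of code of your own. Each camera call takes 0.05 s, during which the arm holds its last target. There are 200 camera calls.

## Working session

There is one attempt and no reset: what is moved stays moved. The work goes in short steps, Python scripts to look and compute and a tool call to move; the robot and the scene stay as the last step left them, time stands still between calls to the robot, and variables do not carry over. Pictures are saved under pics/ and viewed, about 12 in all and at most 16, crops included, and the job is handed in when it is done.

Besides the shell and the picture viewer there is one more tool, called after "Call:" as name(argument=value, ...), one argument or row to a line, values as JSON. send_rows: Moves the arm, as the interface text tells. Its arguments: {"type":"object","properties":{"increments":{"type":"array","items":{"type":"array","items":{"type":"number"}}}},"required":["increments"]}

```bash
mkdir -p pics; cat > h.py <<'E'
import numpy as np, cv2
from scipy.spatial.transform import Rotation as R
from plant import bot
def cap(n):
    c=bot.capture(n); c['R']=R.from_quat(c['orientation']).as_matrix() if np.size(c['orientation'])==4 else np.array(c['orientation']); return c
def pts(c):
    z=c['z_map']; v,u=np.indices(z.shape)
    p=np.stack([(u-c['cx'])/c['fx']*z,(v-c['cy'])/c['fy']*z,z],-1)
    w=p@c['R'].T+np.array(c['origin']); w[z<=0]=np.nan; return w
def ray(c,u,v,h):
    d=c['R']@np.array([(u-c['cx'])/c['fx'],(v-c['cy'])/c['fy'],1]); o=np.array(c['origin']); return o+d*(h-o[2])/d[2]
def save(c,n,crop=None,s=1):
    im=c['img'][:,:,::-1]
    if crop: im=im[crop[1]:crop[3],crop[0]:crop[2]]
    cv2.imwrite('pics/'+n,cv2.resize(im,None,fx=s,fy=s,interpolation=cv2.INTER_CUBIC))
E
python3 - <<'E'
from h import *
s=bot.observe(); print(s)
for n in('top','side'):
    c=cap(n); save(c,n+'0.png',s=1.25); print(n,c['origin'],c['orientation'],c['fx'],c['cx'],c['cy']); np.save(n+'0.npy',pts(c))
E
```

```text
{'time_s': 0.0, 'qpos': array([ 1.40220198,  0.50182291, -0.42675163,  1.55144282,  0.22081116,
        1.1382713 , -0.21028523]), 'dq': array([-0.00070543,  0.00039422, -0.00016998,  0.00195227, -0.00118582,
        0.00156127, -0.00042537]), 'joint_efforts': array([ 3.42699732e-04, -5.66586614e+01, -5.81572741e+00, -2.79105896e+01,
       -6.84182905e-02,  3.08702525e-02,  1.94465474e-04]), 'tcp_pos': array([ 0.27167431, -0.58974813,  0.22569347]), 'ee_rot': array([ 8.42180062e-01, -5.39195557e-01, -7.85923880e-04, -5.25852099e-04]), 'wrist_force': array([ 0.27326083, -0.66038862,  0.16184977]), 'ft_torque': array([-0.00908055, -0.00687177, -0.00384474]), 'width': 0.9984900648280233}
top [ 0.22900241 -0.00604637  1.58521089] [ 0.70488132 -0.70308817  0.06777855 -0.06492617] 479.6153890750005 319.1642897155086 198.5282701925241
side [0.30008933 0.99637632 1.13436867] [-0.1071599   0.91649062 -0.38325381  0.04096605] 407.9306060721998 323.50761204776524 199.25045825950414
```

View pics/top0.png

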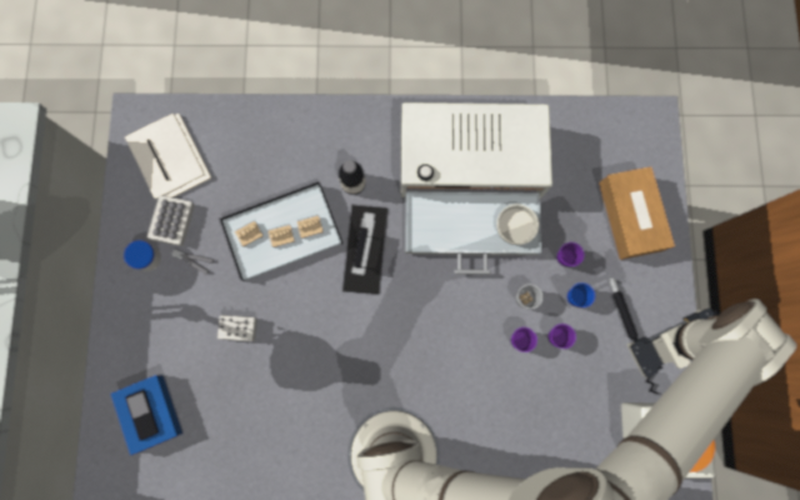

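View pics/side0.png

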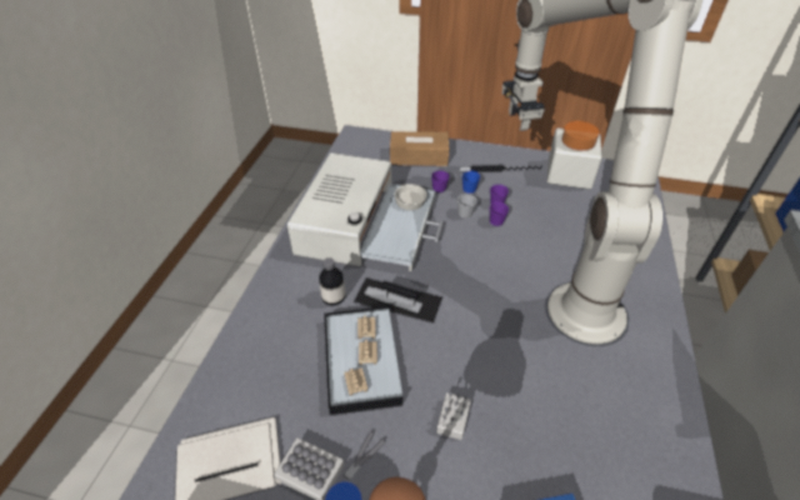

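```bash
cat > m.py <<'E'
from h import *
def Rx(a): return R.from_euler('x',a).as_matrix()
def fk(q):
    T=np.eye(4)
    L=[((0,0,.267),0),((0,0,0),-1),((0,-.293,0),1),((.0525,0,0),1),((.0775,-.3425,0),1),((0,0,0),1),((.076,.097,0),-1)]
    for (t,s),a in zip(L,q):
        A=np.eye(4);A[:3,3]=t;A[:3,:3]=Rx(s*np.pi/2)@R.from_euler('z',a).as_matrix();T=T@A
    return T
if __name__=='__main__':
    s=bot.observe();T=fk(s['qpos']);E=R.from_quat(s['ee_rot']).as_matrix()
    print(T.round(3));print(E.round(3),np.arctan2(T[1,3],T[0,3]),np.arctan2(-.59,.272))
E
python3 m.py; python3 - <<'E'
from h import *
c=cap('top');save(c,'t1.png',(170,140,320,240),5.3)
im=c['img'];P=np.load('top0.npy')
hsv=cv2.cvtColor(im,cv2.COLOR_RGB2HSV)
for n,(u,v) in dict(bench=(260,300),plate=(200,200),mat=(283,222),trayL=(345,185),trayR=(395,190),dish=(413,180),dishrim=(398,180),casetop=(360,100),button=(340,137),pull=(379,214),cup=(423,237),model=(199,187),handle=(293,195),blade=(288,215)).items(): print(n,im[v,u],hsv[v,u],P[v,u].round(4))
E
```

```text
[[ 0.425  0.905 -0.021  0.288]
 [ 0.904 -0.426 -0.034  0.514]
 [-0.04  -0.004 -0.999  0.312]
 [ 0.     0.     0.     1.   ]]
[[ 0.419 -0.908 -0.001]
 [-0.908 -0.419  0.002]
 [-0.002 -0.    -1.   ]] 1.0598385427693868 -1.1388185662483803
bench [ 98  97 101] [128  10 101] [0.1962 0.1776 0.0069]
plate [201 210 213] [ 98  14 213] [0.519  0.381  0.0284]
mat [45 45 45] [ 0  0 45] [0.4504 0.1081 0.001 ]
trayL [206 214 215] [ 93  11 215] [ 0.5685 -0.0971  0.0401]
trayR [180 188 190] [ 96  13 190] [ 0.551  -0.2606  0.0461]
dish [221 218 203] [ 25  21 221] [ 0.5859 -0.3219  0.0412]
dishrim [188 186 175] [ 25  18 188] [ 0.5806 -0.2685  0.0634]
casetop [226 225 215] [ 27  12 226] [ 0.8253 -0.1415  0.1381]
button [218 216 208] [ 24  12 218] [ 0.6947 -0.0758  0.1593]
pull [100  99 102] [130   8 102] [ 0.4782 -0.2123  0.0013]
cup [112 100  84] [ 17  64 112] [ 0.4014 -0.3564  0.0021]
model [144 126 100] [ 18  78 144] [0.5578 0.3806 0.0518]
handle [156 156 156] [  0   0 156] [0.5413 0.0757 0.0055]
blade [162 163 163] [ 90   2 163] [0.4738 0.0917 0.0025]
```

View pics/t1.png

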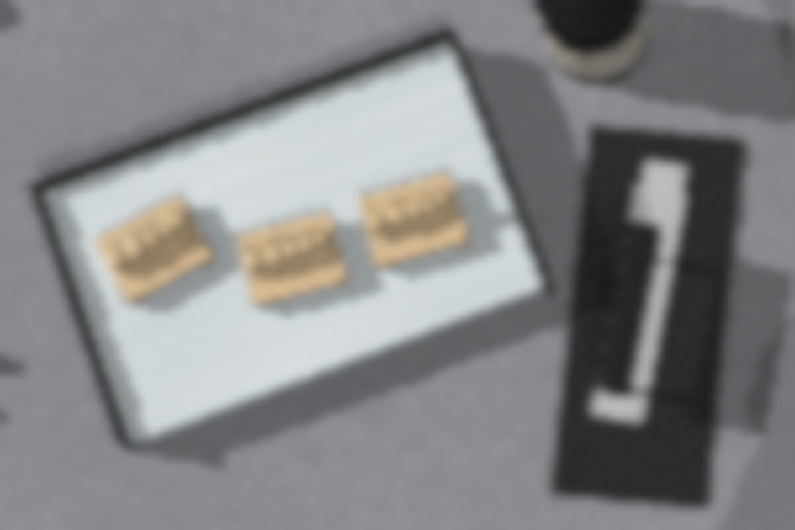

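```bash
cat > meas.py <<'E'
from h import *
def rect(xy):
    (x,y),(w,h),a=cv2.minAreaRect(xy.astype(np.float32)); return (round(float(x),4),round(float(y),4)),(round(float(w),4),round(float(h),4)),round(a,1)
def models(c,verbose=True):
    P=pts(c);hsv=cv2.cvtColor(c['img'],cv2.COLOR_RGB2HSV)
    m=((hsv[:,:,0]>8)&(hsv[:,:,0]<28)&(hsv[:,:,1]>55)&(P[:,:,0]>.35)&(P[:,:,0]<.8)&(P[:,:,1]>-.35)&(P[:,:,1]<.6)&(P[:,:,2]>.03)&(P[:,:,2]<.2)).astype(np.uint8)
    n,l,st,ce=cv2.connectedComponentsWithStats(m)
    out=[]
    for i in range(1,n):
        if st[i,4]<60: continue
        p=P[l==i]; out.append((st[i,4],ce[i].round(1),rect(p[:,:2]),p[:,2].min().round(3),p[:,2].max().round(3),np.nanmean(p,0).round(4)))
    return out
if __name__=='__main__':
    for n in('top','side'):
        c=cap(n);P=pts(c);hsv=cv2.cvtColor(c['img'],cv2.COLOR_RGB2HSV);print(n)
        for o in models(c): print(*o)
        Z=P[:,:,2];X=P[:,:,0];Y=P[:,:,1];V=hsv[:,:,2].astype(int);S=hsv[:,:,1]
        def box(x0,x1,y0,y1): return (X>x0)&(X<x1)&(Y>y0)&(Y<y1)
        def rep(nm,m):
            m=cv2.morphologyEx(m.astype(np.uint8),cv2.MORPH_OPEN,np.ones((2,2),np.uint8))>0
            if m.sum()>5: print(nm,m.sum(),rect(P[m][:,:2]),'med',np.median(P[m],0).round(4))
        rep('platplate',box(.35,.75,.2,.6)&(V>150)&(S<40)&(Z>.02)&(Z<.04))
        rep('handle',box(.4,.65,.02,.15)&(Z>.05)&(Z<.075)&(V<90))
        rep('blade',box(.35,.65,.02,.15)&(V>120)&(S<20)&(Z<.02))
        rep('mat',box(.3,.7,0,.2)&(V<70)&(Z<.02))
        rep('case',box(.55,1,-.5,.1)&(Z>.125)&(Z<.145))
        rep('button',box(.55,.8,-.2,.1)&(Z>.148)&(Z<.17))
        rep('tray',box(.4,.75,-.5,.02)&(Z>.033)&(Z<.055)&(V>150))
        rep('dishrim',box(.5,.68,-.45,-.2)&(Z>.055)&(Z<.085))
        rep('pull',box(.38,.5,-.35,-.1)&(Z>.015)&(Z<.04))
        rep('cupS',box(.34,.5,-.42,-.28)&(Z>.03)&(Z<.08)&(S<70))
        rep('purp',box(.2,.6,-.6,-.2)&(Z>.03)&(Z<.08)&(S>=110))
        np.savez(n+'1.npz',P=P,img=c['img'])
E
python3 meas.py
```

```text
top
224 [247.6 181.1] ((0.5802, 0.2234), (0.0455, 0.0571), 17.5) 0.036 0.068 [0.5782 0.2227 0.0511]
219 [198.8 186.7] ((0.5608, 0.3821), (0.0433, 0.0565), 28.1) 0.037 0.071 [0.559  0.3814 0.0515]
222 [224.7 188.5] ((0.5552, 0.2974), (0.045, 0.0568), 16.3) 0.037 0.069 [0.5532 0.2965 0.0517]
platplate 2782 ((0.5804, 0.4068), (0.4013, 0.2587), 82.3) med [nan nan nan]
handle 175 ((0.5182, 0.0848), (0.0148, 0.1022), 75.9) med [nan nan nan]
blade 1134 ((0.4984, 0.0831), (0.3022, 0.1293), 0.3) med [nan nan nan]
mat 1387 ((0.5237, 0.0733), (0.089, 0.2322), 82.1) med [nan nan nan]
case 7613 ((0.8701, -0.2177), (0.3664, 0.2888), 67.1) med [nan nan nan]
button 80 ((0.6941, -0.0817), (0.0329, 0.0307), 20.0) med [nan nan nan]
tray 4089 ((0.5578, -0.2122), (0.3597, 0.1934), 86.2) med [nan nan nan]
dishrim 144 ((0.6245, -0.3313), (0.0722, 0.1782), 57.8) med [nan nan nan]
pull 144 ((0.4549, -0.2707), (0.2104, 0.0729), 68.0) med [nan nan nan]
cupS 111 ((0.3957, -0.359), (0.0696, 0.0592), 67.6) med [ 0.4027 -0.3694  0.0446]
purp 614 ((0.4251, -0.4703), (0.1552, 0.4267), 59.2) med [ 0.4267 -0.487   0.0
[... 405 characters left out ...]
064, 0.0642), 21.6) med [0.5142 0.0949 0.0609]
blade 722 ((0.4816, 0.0873), (0.1339, 0.2729), 88.8) med [nan nan nan]
mat 699 ((0.5228, 0.102), (0.1325, 0.2351), 86.2) med [nan nan nan]
case 3336 ((0.7079, -0.2646), (0.5698, 0.1834), 72.3) med [nan nan nan]
button 32 ((0.6899, -0.0744), (0.0271, 0.0206), 40.9) med [nan nan nan]
tray 1846 ((0.5714, -0.1943), (0.4548, 0.2163), 71.2) med [nan nan nan]
dishrim 130 ((0.6068, -0.3845), (0.1148, 0.2549), 26.9) med [ 0.5814 -0.3479  0.0566]
pull 107 ((0.4561, -0.2537), (0.1893, 0.0798), 63.6) med [nan nan nan]
cupS 144 ((0.3915, -0.3697), (0.1191, 0.0464), 77.6) med [nan nan nan]
purp 654 ((0.4057, -0.4654), (0.0923, 0.4351), 45.6) med [nan nan nan]
```

```bash
cat > meas2.py <<'E'
from meas import *
def big(m,close=0):
    m=m.astype(np.uint8)
    n,l,st,ce=cv2.connectedComponentsWithStats(m); i=1+np.argmax(st[1:,4]); return l==i
def on(c,m,h):
    v,u=np.nonzero(m); return np.array([ray(c,a,b,h)[:2] for a,b in zip(u,v)])
def circ(p):
    (x,y),(w,h),a=cv2.fitEllipse(cv2.convexHull(p.astype(np.float32))*1000); return round(x/1e3,4),round(y/1e3,4),round(w),round(h)
if __name__=='__main__':
    for n in('top','side'):
        c=cap(n);P=np.nan_to_num(pts(c),nan=-9);hsv=cv2.cvtColor(c['img'],cv2.COLOR_RGB2HSV);print(n)
        X,Y,Z=P[:,:,0],P[:,:,1],P[:,:,2];V=hsv[:,:,2].astype(int);S=hsv[:,:,1]
        def box(x0,x1,y0,y1): return (X>x0)&(X<x1)&(Y>y0)&(Y<y1)
        m=big(box(.4,.65,.03,.15)&(Z>.045)&(Z<.08)); p=P[m]; print('handle',m.sum(),rect(p[:,:2]),p[:,2].max().round(4),np.median(p,0).round(4))
        d=p[:,:2]-p[:,:2].mean(0);w=np.linalg.svd(d)[2][0];print('  yaw',np.degrees(np.arctan(w[1]/w[0])).round(1))
        m=big(box(.35,.68,.03,.15)&(V>110)&(S<30)&(Z<.025)&(cv2.dilate((V<70).astype(np.uint8),np.ones((9,9)))>0)); q=on(c,m,.0054); print('blade',m.sum(),rect(q))
        m=big(box(.3,.7,.0,.2)&(V<70)&(Z<.03)); q=on(c,m,.003); print('mat',m.sum(),rect(q))
        m=big(box(.45,.9,-.5,.1)&(Z>.122)&(Z<.148)&(V>150)); q=on(c,m,.135); print('case',m.sum(),rect(q))
        m=big(box(.45,.68,-.5,.02)&(Z>.032)&(Z<.056)&(V>130)&(S<35)); q=on(c,m,.042); print('tray',m.sum(),rect(q),np.median(P[m],0))
        m=big(box(.5,.7,-.45,-.2)&(Z>.052)&(Z<.085)&(S<40)); print('dish',m.sum(),circ(on(c,m,.068)))
        m=big(box(.35,.46,-.42,-.31)&(Z>.035)&(Z<.08)&(S<75)); print('cup',m.sum(),circ(on(c,m,.058)),P[m][:,2].max().round(4))
        pm=((S>110)&(Z>.03)&(Z<.08)&box(.2,.6,-.62,-.2)).astype(np.uint8);k,l,st,ce=cv2.connectedComponentsWithStats(pm)
        for i in range(1,k):
            if st[i,4]>40: print('decoy',circ(on(c,l==i,.05)))
        save(c,n+'2.png',(330,110,480,280) if n=='top' else (270,120,430,240),5 if n=='side' else 3.4)
E
python3 meas2.py
```

```text
top
handle 217 ((0.5218, 0.0867), (0.0203, 0.1068), 79.7) 0.0741 [0.5207 0.0857 0.0653]
  yaw -10.1
blade 247 ((0.5441, 0.0838), (0.034, 0.1708), 79.5)
mat 1393 ((0.5287, 0.0796), (0.0985, 0.2333), 85.4)
case 7594 ((0.7771, -0.2078), (0.3776, 0.2198), 89.5)
tray 4678 ((0.5912, -0.2068), (0.3527, 0.161), 89.3) [ 0.59185395 -0.19594359  0.04141757]
dish 206 (0.5828, -0.3195, 106, 108)
cup 123 (0.3955, -0.3459, 62, 64) 0.0678
decoy (0.5569, -0.6056, 61, 118)
decoy (0.5054, -0.4588, 58, 66)
decoy (0.3997, -0.4817, 60, 68)
decoy (0.2956, -0.4268, 57, 64)
decoy (0.2876, -0.3302, 55, 61)
side
handle 218 ((0.5192, 0.092), (0.0235, 0.1069), 81.0) 0.0677 [0.5175 0.0945 0.0609]
  yaw -9.7
blade 317 ((0.5408, 0.086), (0.0337, 0.1685), 79.3)
mat 702 ((0.5258, 0.0871), (0.1071, 0.2346), 86.5)
case 3284 ((0.7737, -0.1937), (0.3871, 0.219), 90.0)
tray 1809 ((0.5918, -0.2025), (0.3644, 0.1652), 89.5) [ 0.58271094 -0.15191421  0.03818556]
dish 158 (0.5779, -0.3067, 104, 123)
cup 126 (0.3928, -0.3307, 62, 87) 0.0601
decoy (0.5565, -0.6059, 111, 116)
decoy (0.5019, -0.4471, 57, 92)
decoy (0.3966, -0.4705, 60, 98)
decoy (0.2886, -0.3699, 68, 195)
```

View pics/top2.png

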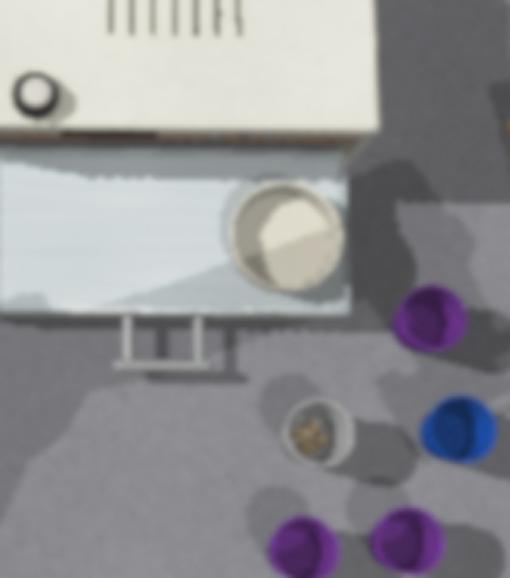

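```bash
cat > go.py <<'E'
# usage: go.py x y z psi_deg  -> tool-frame increment for tool-down pose, spatula-yaw psi
import sys
from h import *
s=bot.observe();p=s['tcp_pos'];E=R.from_quat(s['ee_rot'])
def inc(t,Rt):
    d=E.inv().apply(np.array(t)-p); r=(E.inv()*Rt).as_rotvec(); return np.r_[d,r].round(4).tolist()
def down(psi):
    a=np.radians(psi-90); c,n=np.cos(a),np.sin(a); return R.from_matrix(np.array([[c,n,0],[n,-c,0],[0,0,-1.]]))
def psi():
    x=E.as_matrix()[:,0]; return np.degrees(np.arctan2(x[1],x[0]))+90
print('t',round(s['time_s'],2),'p',p.round(4),'psi',psi().round(2),'tilt',np.degrees(np.arccos(-E.as_matrix()[2,2])).round(2),'F',s['wrist_force'].round(1),'w',round(s['width'],3),'q',s['qpos'].round(2))
for k in range(1,len(sys.argv),4):
    a=list(map(float,sys.argv[k:k+4])); print('inc',inc(a[:3],down(a[3])))
E
python3 go.py .521 .089 .15 -10.2  .521 .089 .034 -10.2
```

```text
t 0.35 p [ 0.272  -0.5902  0.2265] psi 24.74 tilt 0.03 F [0.1 0.1 0.1] w 1.001 q [ 1.4   0.5  -0.43  1.55  0.22  1.14 -0.21]
inc [-0.5126, -0.5104, 0.0767, 0.0001, 0.0005, 0.6098]
inc [-0.5125, -0.5104, 0.1927, 0.0001, 0.0005, 0.6098]
```

Call:
send_rows(
  increments=[
    [-0.5125, -0.5104, 0.02, 0, 0, 0.61, 1],
    [-0.5125, -0.5104, 0.02, 0, 0, 0.61, 1],
    [-0.5125, -0.5104, 0.02, 0, 0, 0.61, 1],
    [-0.5125, -0.5104, 0.02, 0, 0, 0.61, 1],
    [-0.5125, -0.5104, 0.02, 0, 0, 0.61, 1],
    [-0.5125, -0.5104, 0.02, 0, 0, 0.61, 1],
    [-0.5125, -0.5104, 0.02, 0, 0, 0.61, 1],
    [-0.5125, -0.5104, 0.02, 0, 0, 0.61, 1],
    [-0.5125, -0.5104, 0.02, 0, 0, 0.61, 1],
    [-0.5125, -0.5104, 0.02, 0, 0, 0.61, 1],
    [-0.5125, -0.5104, 0.02, 0, 0, 0.61, 1],
    [-0.5125, -0.5104, 0.02, 0, 0, 0.61, 1],
    [-0.5125, -0.5104, 0.02, 0, 0, 0.61, 1],
    [-0.5125, -0.5104, 0.02, 0, 0, 0.61, 1],
    [-0.5125, -0.5104, 0.02, 0, 0, 0.61, 1],
    [-0.5125, -0.5104, 0.02, 0, 0, 0.61, 1],
    [-0.5125, -0.5104, 0.02, 0, 0, 0.61, 1],
    [-0.5125, -0.5104, 0.02, 0, 0, 0.61, 1],
    [-0.5125, -0.5104, 0.02, 0, 0, 0.61, 1],
    [-0.5125, -0.5104, 0.02, 0, 0, 0.61, 1],
  ],
)

```text
time_s: 2.02
tcp_pos: [0.5209, 0.0899, 0.2066]
ee_rot: [-0.642, 0.766, 0.0, -0.0]
wrist_force: [0.2, -1.6, -0.2]
width: 1.001
```

```bash
python3 go.py .521 .089 .034 -10.2; python3 - <<'E'
from meas2 import *
for n in('top','side'):
    c=cap(n); save(c,n+'3.png',(220,120,380,240) if n=='top' else (200,150,400,300),4)
    for o in models(c): print(o[2])
E
```

```text
t 2.02 p [0.5209 0.0899 0.2066] psi -10.05 tilt 0.03 F [ 0.2 -1.6 -0.2] w 1.001 q [ 0.35  0.35 -0.7   1.87  0.26  1.01 -2.2 ]
inc [0.0009, -0.0003, 0.1726, 0.0005, 0.0001, 0.0027]
((0.5765, 0.2364), (0.046, 0.0297), 11.3)
((0.5606, 0.3836), (0.0468, 0.0559), 33.8)
((0.5551, 0.2976), (0.0449, 0.0563), 17.3)
((0.5752, 0.2272), (0.04, 0.0578), 16.8)
((0.5507, 0.3011), (0.0385, 0.0593), 15.8)
((0.556, 0.3861), (0.042, 0.0581), 30.8)
```

Call:
send_rows(
  increments=[
    [0.001, 0, 0.04, 0, 0, 0.003, 1],
    [0.001, 0, 0.08, 0, 0, 0.003, 1],
    [0.001, 0, 0.11, 0, 0, 0.003, 1],
    [0.001, 0, 0.14, 0, 0, 0.003, 1],
    [0.001, 0, 0.16, 0, 0, 0.003, 1],
    [0.001, 0, 0.1726, 0, 0, 0.003, 1],
    [0.001, 0, 0.1726, 0, 0, 0.003, 0],
    [0.001, 0, 0.1726, 0, 0, 0.003, -0.5],
    [0.001, 0, 0.1726, 0, 0, 0.003, -1],
    [0.001, 0, 0.1726, 0, 0, 0.003, -1],
    [0.001, 0, 0.1726, 0, 0, 0.003, -1],
    [0.001, 0, 0.1726, 0, 0, 0.003, -1],
    [0.001, 0, 0.1726, 0, 0, 0.003, -1],
    [0.001, 0, 0.1726, 0, 0, 0.003, -1],
    [0.001, 0, 0.1726, 0, 0, 0.003, -1],
    [0.001, 0, 0.1726, 0, 0, 0.003, -1],
  ],
)

```text
time_s: 3.45
tcp_pos: [0.5209, 0.0878, 0.0342]
ee_rot: [-0.64, 0.768, -0.0, 0.0]
wrist_force: [0.4, -0.1, -0.3]
width: 0.323
```

```bash
python3 go.py .521 .089 .15 17
```

```text
t 3.45 p [0.5209 0.0878 0.0342] psi -10.37 tilt 0.0 F [ 0.4 -0.1 -0.3] w 0.323 q [ 0.22  0.6  -0.55  1.98  0.48  0.69 -2.38]
inc [-0.0012, 0.0001, -0.1158, -0.0001, -0.0, -0.4778]
```

Call:
send_rows(
  increments=[
    [0, 0, 0, 0, 0, 0, -1],
    [0, 0, 0, 0, 0, 0, -1],
    [0, 0, 0, 0, 0, 0, -1],
    [0, 0, 0, 0, 0, 0, -1],
    [0, 0, 0, 0, 0, 0, -1],
  ],
)

```text
time_s: 3.87
tcp_pos: [0.5209, 0.0878, 0.0341]
ee_rot: [-0.64, 0.768, 0.0, -0.0]
wrist_force: [-0.6, 0.6, -0.1]
width: 0.216
```

```bash
python3 go.py .521 .089 .15 17
```

```text
t 3.87 p [0.5209 0.0878 0.0341] psi -10.38 tilt 0.0 F [-0.6  0.6 -0.1] w 0.216 q [ 0.22  0.6  -0.55  1.98  0.48  0.69 -2.38]
inc [-0.0012, 0.0001, -0.1159, 0.0001, 0.0, -0.4779]
```

```bash
python3 go.py .441 .183 .10 16.8
```

```text
t 3.87 p [0.5209 0.0878 0.0341] psi -10.38 tilt 0.0 F [-0.6  0.6 -0.1] w 0.216 q [ 0.22  0.6  -0.55  1.98  0.48  0.69 -2.38]
inc [-0.0793, 0.0957, -0.0659, 0.0001, 0.0, -0.4744]
```

Call:
send_rows(
  increments=[
    [0, 0, -0.01, 0, 0, 0, -1],
    [0, 0, -0.025, 0, 0, 0, -1],
    [0, 0, -0.045, 0, 0, 0, -1],
    [-0.005, 0.007, -0.066, 0, 0, 0, -1],
    [-0.015, 0.02, -0.066, 0, 0, -0.05, -1],
    [-0.03, 0.035, -0.066, 0, 0, -0.12, -1],
    [-0.045, 0.055, -0.066, 0, 0, -0.22, -1],
    [-0.06, 0.075, -0.066, 0, 0, -0.32, -1],
    [-0.0735, 0.088, -0.066, 0, 0, -0.4, -1],
    [-0.0793, 0.0957, -0.066, 0, 0, -0.45, -1],
    [-0.0793, 0.0957, -0.066, 0, 0, -0.4744, -1],
    [-0.0793, 0.0957, -0.066, 0, 0, -0.4744, -1],
    [-0.0793, 0.0957, -0.066, 0, 0, -0.4744, -1],
  ],
)

```text
time_s: 4.95
tcp_pos: [0.4415, 0.182, 0.0997]
ee_rot: [0.802, -0.597, 0.0, 0.0]
wrist_force: [0.4, -0.7, -2.3]
width: 0.214
```

```bash
python3 go.py .441 .183 .0635 16.8; python3 - <<'E'
from meas2 import *
s=bot.observe();E=R.from_quat(s['ee_rot']).as_matrix();p=s['tcp_pos']
for n in('top','side'):
    c=cap(n); save(c,n+'4.png',(170,140,320,240) if n=='top' else (210,200,370,320),5)
    for o in models(c): print(o[2],o[5])
    P=np.nan_to_num(pts(c),nan=-9); d=(P-p)@E  # tool frame: -y forward
    hsv=cv2.cvtColor(c['img'],cv2.COLOR_RGB2HSV)
    f=-d[:,:,1]; m=(f>.035)&(f<.13)&(abs(d[:,:,0])<.03)&(abs(d[:,:,2]-.031)<.014)
    print(n,m.sum(),'fwd',f[m].max().round(4),'side',d[m][:,0].min().round(4),d[m][:,0].max().round(4),'below',np.median(d[m][:,2]).round(4), rect(d[m][:,:2]) if m.sum()>5 else '')
E
```

```text
t 4.95 p [0.4415 0.182  0.0997] psi 16.7 tilt 0.04 F [ 0.4 -0.7 -2.3] w 0.214 q [ 0.2   0.46 -0.77  2.07  0.45  0.79 -2.13]
inc [-0.0011, 0.0001, 0.0362, 0.0006, -0.0005, -0.0018]
((0.5605, 0.3821), (0.0471, 0.056), 29.6) [0.559  0.3816 0.0511]
((0.5613, 0.3063), (0.0259, 0.0444), 20.0) [0.5607 0.3103 0.0532]Traceback (most recent call last):
  File "<stdin>", line 9, in <module>
    return umr_maximum(a, axis, None, out, keepdims, initial, where)
ValueError: zero-size array to reduction operation maximum which has no identity
```

View pics/top4.png

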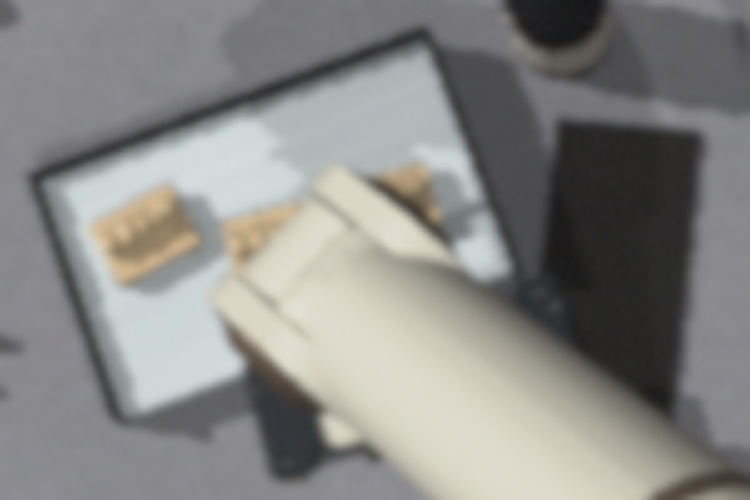

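```bash
cat > sp.py <<'E'
from meas2 import *
s=bot.observe();E=R.from_quat(s['ee_rot']).as_matrix();p=s['tcp_pos']
c=cap('side'); 
for o in models(c): print(o[2],o[5])
P=np.nan_to_num(pts(c),nan=-9); d=(P-p)@E
f=-d[:,:,1]; m=(f>.035)&(f<.13)&(abs(d[:,:,0])<.03)&(abs(d[:,:,2]-.029)<.014)
print('fwd',m.sum(),f[m].max().round(4),'side',d[m][:,0].min().round(4),d[m][:,0].max().round(4),'below',np.median(d[m][:,2]).round(4), rect(d[m][:,:2]) if m.sum()>5 else '')
import sys
save(c,sys.argv[1],(200,180,400,330),4)
E
python3 sp.py s4.png
```

```text
((0.5755, 0.2273), (0.04, 0.0619), 15.7) [0.5741 0.2301 0.0485]
((0.5503, 0.3016), (0.0384, 0.0572), 16.5) [0.5497 0.3037 0.0489]
((0.556, 0.3871), (0.042, 0.0578), 30.2) [0.5549 0.3896 0.0486]
fwd 159 0.1044 side -0.0216 0.0151 below 0.0301 ((-0.0039, -0.0703), (0.0688, 0.0348), 83.6)
```

View pics/s4.png

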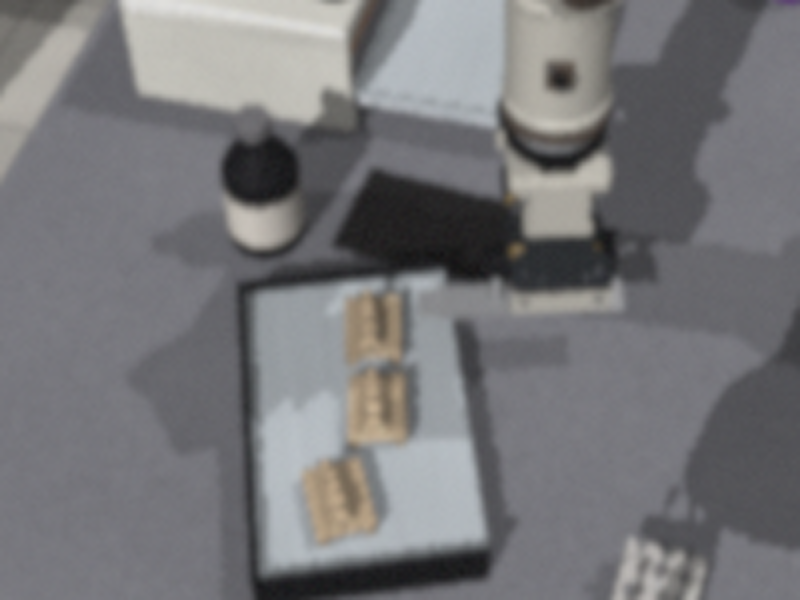

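Call:
send_rows(
  increments=[
    [-0.0015, 0, 0.015, 0, 0, 0, -1],
    [-0.0015, 0, 0.028, 0, 0, 0, -1],
    [-0.0015, 0, 0.0362, 0, 0, 0, -1],
    [-0.0015, 0, 0.0362, 0, 0, 0, -1],
    [-0.0015, -0.01, 0.0362, 0, 0, 0, -1],
    [-0.0015, -0.02, 0.0362, 0, 0, 0, -1],
    [-0.0015, -0.03, 0.0362, 0, 0, 0, -1],
    [-0.0015, -0.04, 0.0362, 0, 0, 0, -1],
    [-0.0015, -0.05, 0.0362, 0, 0, 0, -1],
    [-0.0015, -0.058, 0.0362, 0, 0, 0, -1],
    [-0.0015, -0.064, 0.0362, 0, 0, 0, -1],
    [-0.0015, -0.067, 0.0362, 0, 0, 0, -1],
    [-0.0015, -0.067, 0.0362, 0, 0, 0, -1],
    [-0.0015, -0.067, 0.0362, 0, 0, 0, -1],
  ],
)

```text
time_s: 6.22
tcp_pos: [0.5044, 0.2038, 0.0638]
ee_rot: [0.803, -0.596, -0.0, 0.0]
wrist_force: [0.1, -1.1, -2.5]
width: 0.212
```

```bash
sed -i 's/^p=s/&/' sp.py; python3 go.py; python3 sp.py s5.png
```

```text
t 6.22 p [0.5044 0.2038 0.0638] psi 16.81 tilt 0.04 F [ 0.1 -1.1 -2.5] w 0.212 q [ 0.11  0.61 -0.7   1.93  0.54  0.8  -2.16]
((0.575, 0.2289), (0.04, 0.0594), 15.6) [0.5744 0.2298 0.0485]
((0.5509, 0.2996), (0.0383, 0.0622), 16.6) [0.5496 0.3039 0.049 ]
((0.5561, 0.3863), (0.0409, 0.0593), 29.7) [0.555  0.3893 0.0489]
fwd 360 0.1291 side -0.03 0.0299 below 0.031 ((-0.0, -0.0822), (0.0599, 0.0939), 0.0)
```

Call:
send_rows(
  increments=[
    [0, 0, -0.003, 0, 0, 0, -1],
    [0, 0, -0.006, 0, 0, 0, -1],
    [0, 0, -0.01, 0, 0, 0, -1],
    [0, 0, -0.016, 0, 0, 0, -1],
    [0, 0, -0.024, 0, 0, 0, -1],
    [0, 0, -0.034, 0, 0, 0, -1],
    [0, 0, -0.046, 0, 0, 0, -1],
    [0, 0, -0.058, 0, 0, 0, -1],
    [0, 0, -0.068, 0, 0, 0, -1],
    [0, 0, -0.075, 0, 0, 0, -1],
    [0, 0, -0.078, 0, 0, 0, -1],
    [0, 0, -0.078, 0, 0, 0, -1],
  ],
)

```text
time_s: 7.27
tcp_pos: [0.5054, 0.2039, 0.1429]
ee_rot: [0.803, -0.596, 0.001, -0.001]
wrist_force: [0.9, 0.9, -1.8]
width: 0.217
```

```bash
python3 go.py .4985 -.0755 .14 -0.6; python3 sp.py s6.png
```

```text
t 7.27 p [0.5054 0.2039 0.1429] psi 16.79 tilt 0.1 F [ 0.9  0.9 -1.8] w 0.217 q [ 0.18  0.5  -0.78  1.88  0.43  0.93 -2.08]
inc [0.2655, 0.0873, 0.0029, -0.0017, 0.0, 0.3035]
((0.5772, 0.2264), (0.0416, 0.0558), 15.9) [0.5767 0.2281 0.1239]
((0.5505, 0.3009), (0.0385, 0.0608), 16.6) [0.5498 0.3037 0.0491]
((0.5559, 0.3862), (0.0417, 0.0577), 29.0) [0.555  0.3896 0.0489]
fwd 242 0.1025 side -0.0297 0.0294 below 0.0242 ((-0.001, -0.0691), (0.0591, 0.0671), 1.6)
```

View pics/s6.png

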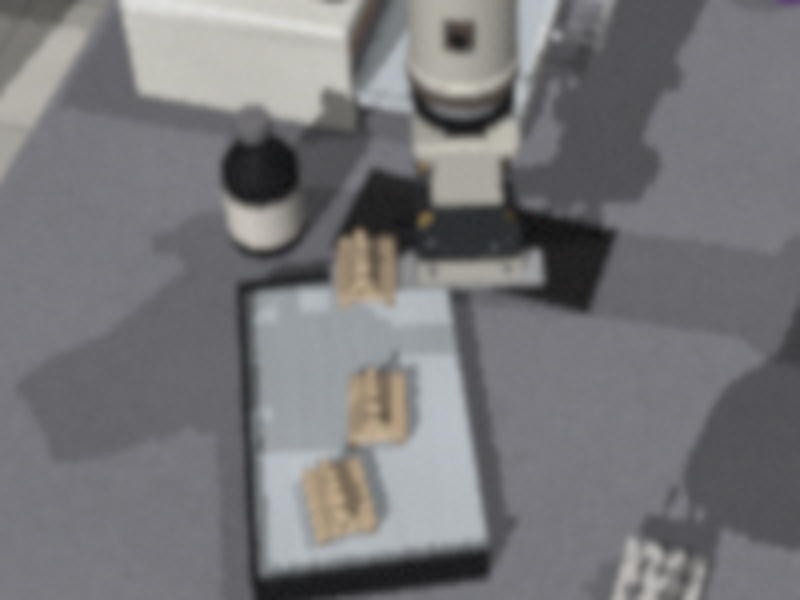

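Call:
send_rows(
  increments=[
    [0.005, 0.002, 0, 0, 0, 0.006, -1],
    [0.016, 0.005, 0, 0, 0, 0.018, -1],
    [0.032, 0.01, 0, 0, 0, 0.036, -1],
    [0.05, 0.017, 0, 0, 0, 0.058, -1],
    [0.072, 0.024, 0, 0, 0, 0.082, -1],
    [0.093, 0.031, 0, 0, 0, 0.106, -1],
    [0.114, 0.038, 0, 0, 0, 0.131, -1],
    [0.135, 0.045, 0, 0, 0, 0.155, -1],
    [0.157, 0.052, 0, 0, 0, 0.179, -1],
    [0.178, 0.059, 0, 0, 0, 0.203, -1],
    [0.199, 0.066, 0, 0, 0, 0.228, -1],
    [0.218, 0.072, 0, 0, 0, 0.249, -1],
    [0.234, 0.077, 0, 0, 0, 0.267, -1],
    [0.247, 0.081, 0, 0, 0, 0.282, -1],
    [0.257, 0.085, 0, 0, 0, 0.294, -1],
    [0.263, 0.087, 0, 0, 0, 0.3, -1],
    [0.2655, 0.0873, 0, 0, 0, 0.3035, -1],
    [0.2655, 0.0873, 0, 0, 0, 0.3035, -1],
    [0.2655, 0.0873, 0, 0, 0, 0.3035, -1],
  ],
)

```text
time_s: 8.9
tcp_pos: [0.4981, -0.0746, 0.142]
ee_rot: [-0.704, 0.71, 0.0, 0.0]
wrist_force: [0.3, 0.1, -1.2]
width: 0.219
```

```bash
python3 go.py .4985 -.0755 .085 -0.6; python3 - <<'E'
from meas2 import *
for n in ('top','side'):
    c=cap(n);P=np.nan_to_num(pts(c),nan=-9);X,Y,Z=P[:,:,0],P[:,:,1],P[:,:,2]
    for o in models(c): print(n,o[2],o[5])
    for y0,y1 in((-.26,-.2),(-.2,-.12),(-.12,-.04)):
        m=(X>.54)&(X<.64)&(Y>y0)&(Y<y1)&(Z>.03)&(Z<.05); print(y0,np.median(Z[m]).round(4),m.sum())
    m=(X>.46)&(X<.66)&(Y>.2)&(Y<.5)&(Z>.02)&(Z<.036);print('plate',np.median(Z[m]).round(4)); m=(X>.2)&(X<.4)&(abs(Y-.2)<.1);print('bench',np.median(Z[m]).round(4))
E
```

```text
t 8.9 p [ 0.4981 -0.0746  0.142 ] psi -0.51 tilt 0.04 F [ 0.3  0.1 -1.2] w 0.219 q [ 0.67  0.4  -0.69  1.98  0.33  0.87 -1.78]
inc [0.0009, -0.0004, 0.057, -0.0002, 0.0006, 0.0015]
top ((0.5608, 0.383), (0.0455, 0.0561), 32.0) [0.5592 0.3814 0.0513]
top ((0.5549, 0.2977), (0.047, 0.0565), 14.6) [0.5532 0.2967 0.0514]
-0.26 0.0405 529
-0.2 0.0413 82
-0.12 nan 0
plate 0.0305
bench 0.0007
side ((0.5753, -0.074), (0.0367, 0.0562), 14.4) [ 0.5728 -0.0663  0.1235]
side ((0.551, 0.3007), (0.0386, 0.0587), 15.7) [0.5497 0.3038 0.0491]
side ((0.5563, 0.3862), (0.0426, 0.0578), 33.5) [0.5547 0.3896 0.0488]
-0.26 0.0382 123
-0.2 0.038 88
-0.12 0.0384 377
plate 0.0283
bench -0.0014
  return _methods._mean(a, axis=axis, dtype=dtype,
  ret = ret.dtype.type(ret / rcount)
```

```bash
python3 - <<'E'
from meas2 import *
c=cap('side');save(c,'s7.png',(260,130,380,230),6)
E
```

```text
(no output)
```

View pics/s7.png

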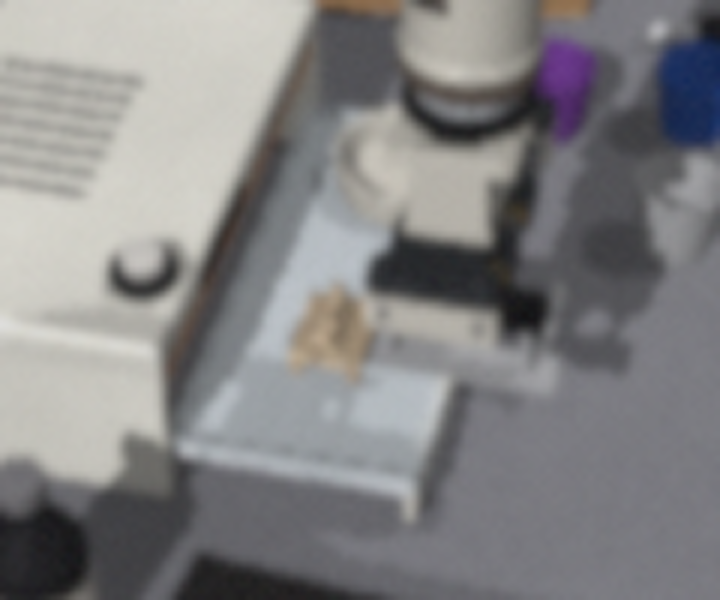

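Call:
send_rows(
  increments=[
    [0.001, 0, 0.006, 0, 0, 0, -1],
    [0.001, 0, 0.016, 0, 0, 0, -1],
    [0.001, 0, 0.03, 0, 0, 0, -1],
    [0.001, 0, 0.042, 0, 0, 0, -1],
    [0.001, 0, 0.052, 0, 0, 0, -1],
    [0.001, 0, 0.058, 0, 0, 0, -1],
    [0.001, 0, 0.062, 0, 0, 0, -1],
    [0.001, 0, 0.064, 0, 0, 0, -1],
    [0.001, 0, 0.066, 0, 0, 0, -1],
    [0.001, 0, 0.0675, 0, 0, 0, -1],
    [0.001, 0, 0.0675, 0, 0, 0, -1],
    [0.001, 0, 0.0675, 0, 0, 0, -1],
  ],
)

```text
time_s: 10.05
tcp_pos: [0.4983, -0.0767, 0.0748]
ee_rot: [-0.703, 0.711, -0.0, 0.0]
wrist_force: [0.4, 1.0, -1.9]
width: 0.217
```

```bash
python3 go.py; python3 sp.py s8.png
```

```text
t 10.05 p [ 0.4983 -0.0767  0.0748] psi -0.59 tilt 0.05 F [ 0.4  1.  -1.9] w 0.217 q [ 0.61  0.5  -0.62  2.02  0.43  0.74 -1.86]
((0.5727, -0.0745), (0.0394, 0.0517), 0.9) [ 0.5731 -0.069   0.0595]
((0.5509, 0.3006), (0.0384, 0.0614), 15.5) [0.5496 0.304  0.0495]
((0.5562, 0.386), (0.0411, 0.0582), 29.7) [0.5548 0.3894 0.0487]
fwd 224 0.1296 side -0.0297 0.0295 below 0.0332 ((-0.0001, -0.0826), (0.094, 0.0592), 90.0)
```

Call:
send_rows(
  increments=[
    [0, 0.006, 0, 0, 0, 0, -1],
    [0, 0.014, 0, 0, 0, 0, -1],
    [0, 0.024, 0, 0, 0, 0, -1],
    [0, 0.034, 0, 0, 0, 0, -1],
    [0, 0.044, 0, 0, 0, 0, -1],
    [0, 0.054, 0, 0, 0, 0, -1],
    [0, 0.064, 0, 0, 0, 0, -1],
    [0, 0.072, 0, 0, 0, 0, -1],
    [0, 0.075, -0.01, 0, 0, 0, -1],
    [0, 0.075, -0.035, 0, 0, 0, -1],
    [0, 0.075, -0.05, 0, 0, 0, -1],
    [0, 0.075, -0.05, 0, 0, 0, -1],
  ],
)

```text
time_s: 11.1
tcp_pos: [0.4256, -0.076, 0.1277]
ee_rot: [-0.704, 0.711, -0.003, 0.001]
wrist_force: [1.8, 0.2, -1.2]
width: 0.217
```

```bash
python3 go.py .43 .10 .12 8 .4156 .2591 .10 16; python3 sp.py s9.png
```

```text
t 11.1 p [ 0.4256 -0.076   0.1277] psi -0.58 tilt 0.35 F [ 1.8  0.2 -1.2] w 0.217 q [ 0.75  0.3  -0.72  2.16  0.28  0.77 -1.73]
inc [-0.1761, -0.0026, 0.0074, -0.0058, -0.0022, -0.1497]
inc [-0.3351, 0.0135, 0.027, -0.0056, -0.0026, -0.2893]
((0.5709, -0.074), (0.0419, 0.0548), 2.0) [ 0.5707 -0.0718  0.0586]
((0.5508, 0.301), (0.0386, 0.0575), 15.7) [0.5496 0.3036 0.049 ]
((0.5559, 0.3862), (0.0413, 0.0592), 29.7) [0.5549 0.3896 0.0489]
fwd 109 0.1036 side -0.0204 0.0172 below 0.0303 ((-0.0014, -0.0695), (0.0372, 0.0681), 1.1)
```

Call:
send_rows(
  increments=[
    [-0.012, 0, 0.0, -0.003, -0.001, -0.01, -1],
    [-0.035, 0, 0.0, -0.0056, -0.0026, -0.02, -1],
    [-0.065, 0, 0.002, -0.0056, -0.0026, -0.05, -1],
    [-0.095, -0.001, 0.004, -0.0056, -0.0026, -0.08, -1],
    [-0.125, -0.002, 0.006, -0.0056, -0.0026, -0.1, -1],
    [-0.155, -0.002, 0.008, -0.0056, -0.0026, -0.13, -1],
    [-0.185, -0.001, 0.01, -0.0056, -0.0026, -0.15, -1],
    [-0.215, 0.001, 0.012, -0.0056, -0.0026, -0.18, -1],
    [-0.245, 0.004, 0.015, -0.0056, -0.0026, -0.21, -1],
    [-0.275, 0.007, 0.018, -0.0056, -0.0026, -0.24, -1],
    [-0.305, 0.01, 0.022, -0.0056, -0.0026, -0.265, -1],
    [-0.325, 0.012, 0.025, -0.0056, -0.0026, -0.28, -1],
    [-0.3351, 0.0135, 0.027, -0.0056, -0.0026, -0.2893, -1],
    [-0.3351, 0.0135, 0.027, -0.0056, -0.0026, -0.2893, -1],
    [-0.3351, 0.0135, 0.027, -0.0056, -0.0026, -0.2893, -1],
    [-0.3351, 0.0135, 0.027, -0.0056, -0.0026, -0.2893, -1],
  ],
)

```text
time_s: 12.48
tcp_pos: [0.4128, 0.2576, 0.0969]
ee_rot: [0.798, -0.603, -0.003, 0.002]
wrist_force: [0.6, 0.4, -1.5]
width: 0.211
```

```bash
cat > rel.py <<'E'
# model k nearest given xy in side cam, relative to blade, in tool frame
import sys
from meas2 import *
s=bot.observe();E=R.from_quat(s['ee_rot']).as_matrix();p=s['tcp_pos']
g=np.array([float(sys.argv[1]),float(sys.argv[2])])
c=cap('side');best=min(models(c),key=lambda o:np.hypot(*(np.array(o[2][0])-g)))
P=np.nan_to_num(pts(c),nan=-9); d=(P-p)@E
f=-d[:,:,1]; m=big((f>.05)&(f<.115)&(abs(d[:,:,0]+.004)<.028)&(abs(d[:,:,2]-.029)<.011)); b=rect(d[m][:,:2])
t=(np.array([*best[2][0],p[2]])-p)@E
print('model',best[2],best[5],'fwd',(-t[1]).round(4),'left',(-t[0]).round(4)); print('blade',m.sum(),'tip',f[m].max().round(4),'left',-b[0][0],'median left',-np.median(d[m][:,0]).round(4),b)
E
python3 go.py .4156 .2591 .0635 16; python3 rel.py .55 .30
```

```text
t 12.48 p [0.4128 0.2576 0.0969] psi 15.89 tilt 0.39 F [ 0.6  0.4 -1.5] w 0.211 q [ 0.04  0.49 -0.79  2.05  0.48  0.8  -2.33]
inc [-0.0006, -0.0034, 0.0334, 0.0066, 0.0019, -0.0019]
model ((0.5505, 0.3011), (0.0385, 0.0584), 16.6) [0.5495 0.3045 0.0489] fwd 0.1444 left 0.0042
blade 149 tip 0.1034 left 0.0011 median left 0.0033 ((-0.0011, -0.0766), (0.0336, 0.0532), 1.1)
```

Call:
send_rows(
  increments=[
    [-0.0015, 0, 0.012, 0.0066, 0.0019, 0, -1],
    [-0.0015, 0, 0.025, 0.0066, 0.0019, 0, -1],
    [-0.0015, 0, 0.0334, 0.0066, 0.0019, 0, -1],
    [-0.0015, 0, 0.0334, 0.0066, 0.0019, 0, -1],
    [-0.0015, -0.008, 0.0334, 0.0066, 0.0019, 0, -1],
    [-0.0015, -0.018, 0.0334, 0.0066, 0.0019, 0, -1],
    [-0.0015, -0.028, 0.0334, 0.0066, 0.0019, 0, -1],
    [-0.0015, -0.038, 0.0334, 0.0066, 0.0019, 0, -1],
    [-0.0015, -0.048, 0.0334, 0.0066, 0.0019, 0, -1],
    [-0.0015, -0.057, 0.0334, 0.0066, 0.0019, 0, -1],
    [-0.0015, -0.065, 0.0334, 0.0066, 0.0019, 0, -1],
    [-0.0015, -0.0695, 0.0334, 0.0066, 0.0019, 0, -1],
    [-0.0015, -0.0695, 0.0334, 0.0066, 0.0019, 0, -1],
    [-0.0015, -0.0695, 0.0334, 0.0066, 0.0019, 0, -1],
  ],
)

```text
time_s: 13.7
tcp_pos: [0.4789, 0.2801, 0.0635]
ee_rot: [0.799, -0.602, -0.0, -0.001]
wrist_force: [-0.3, 0.5, -1.4]
width: 0.216
```

```bash
python3 go.py; python3 sp.py s10.png
```

```text
t 13.7 p [0.4789 0.2801 0.0635] psi 15.98 tilt 0.1 F [-0.3  0.5 -1.4] w 0.216 q [-0.02  0.63 -0.71  1.9   0.56  0.81 -2.33]
((0.5479, 0.3022), (0.0425, 0.0587), 16.3) [0.549  0.3044 0.0495]
((0.5557, 0.3869), (0.0415, 0.0589), 28.9) [0.5548 0.3896 0.049 ]
fwd 405 0.1297 side -0.03 0.0291 below 0.0313 ((-0.0004, -0.0833), (0.0928, 0.0591), 90.0)
```

Call:
send_rows(
  increments=[
    [0, 0, -0.003, 0, 0, 0, -1],
    [0, 0, -0.006, 0, 0, 0, -1],
    [0, 0, -0.01, 0, 0, 0, -1],
    [0, 0, -0.016, 0, 0, 0, -1],
    [0, 0, -0.024, 0, 0, 0, -1],
    [0, 0, -0.034, 0, 0, 0, -1],
    [0, 0, -0.046, 0, 0, 0, -1],
    [0, 0, -0.058, 0, 0, 0, -1],
    [0, 0, -0.068, 0, 0, 0, -1],
    [0, 0, -0.076, 0, 0, 0, -1],
    [0, 0, -0.08, 0, 0, 0, -1],
    [0, 0, -0.08, 0, 0, 0, -1],
    [0, 0, -0.08, 0, 0, 0, -1],
  ],
)

```text
time_s: 14.83
tcp_pos: [0.4791, 0.2797, 0.1437]
ee_rot: [0.798, -0.602, -0.0, -0.001]
wrist_force: [0.4, 0.2, -2.2]
width: 0.216
```

```bash
python3 go.py .4985 -.148 .143 -0.6; python3 sp.py s11.png
```

```text
t 14.83 p [0.4791 0.2797 0.1437] psi 15.97 tilt 0.11 F [ 0.4  0.2 -2.2] w 0.216 q [ 0.04  0.52 -0.8   1.86  0.45  0.95 -2.25]
inc [0.4165, 0.099, 0.0, -0.0014, 0.0015, 0.2893]
((0.5493, 0.302), (0.0439, 0.0532), 16.9) [0.55   0.3052 0.1254]
((0.5558, 0.3865), (0.0408, 0.0581), 27.6) [0.5549 0.3891 0.049 ]
fwd 259 0.1024 side -0.0299 0.0293 below 0.0239 ((-0.0001, -0.0699), (0.0645, 0.0588), 88.8)
```

Call:
send_rows(
  increments=[
    [0.006, 0.0015, 0, 0, 0, 0.004, -1],
    [0.018, 0.004, 0, 0, 0, 0.012, -1],
    [0.036, 0.0086, 0, 0, 0, 0.025, -1],
    [0.06, 0.0143, 0, 0, 0, 0.042, -1],
    [0.088, 0.0209, 0, 0, 0, 0.061, -1],
    [0.116, 0.0276, 0, 0, 0, 0.081, -1],
    [0.144, 0.0342, 0, 0, 0, 0.1, -1],
    [0.172, 0.0409, 0, 0, 0, 0.119, -1],
    [0.2, 0.0475, 0, 0, 0, 0.139, -1],
    [0.228, 0.0542, 0, 0, 0, 0.158, -1],
    [0.256, 0.0609, 0, 0, 0, 0.178, -1],
    [0.284, 0.0675, 0, 0, 0, 0.197, -1],
    [0.312, 0.0742, 0, 0, 0, 0.217, -1],
    [0.338, 0.0803, 0, 0, 0, 0.235, -1],
    [0.361, 0.0858, 0, 0, 0, 0.251, -1],
    [0.381, 0.0906, 0, 0, 0, 0.265, -1],
    [0.397, 0.0944, 0, 0, 0, 0.276, -1],
    [0.409, 0.097, 0, 0, 0, 0.284, -1],
    [0.4165, 0.099, 0, 0, 0, 0.2893, -1],
    [0.4165, 0.099, 0, 0, 0, 0.2893, -1],
  ],
)

```text
time_s: 16.55
tcp_pos: [0.4983, -0.1496, 0.1427]
ee_rot: [-0.702, 0.712, 0.0, 0.001]
wrist_force: [-0.2, -0.2, -1.2]
width: 0.213
```

```bash
python3 go.py .4985 -.148 .0745 -0.6; python3 sp.py s12.png
```

```text
t 16.55 p [ 0.4983 -0.1496  0.1427] psi -0.74 tilt 0.09 F [-0.2 -0.2 -1.2] w 0.213 q [ 0.8   0.43 -0.68  1.94  0.34  0.89 -1.64]
inc [-0.0015, -0.0002, 0.0682, -0.0006, 0.0015, -0.0025]
((0.5727, -0.1456), (0.0531, 0.0369), 87.9) [ 0.572  -0.1443  0.1241]
((0.5714, -0.0744), (0.0391, 0.0558), 1.9) [ 0.5708 -0.0714  0.0589]
((0.5557, 0.3871), (0.0408, 0.0571), 29.7) [0.555  0.3895 0.049 ]
fwd 142 0.1048 side -0.0299 0.0297 below 0.0246 ((-0.0, -0.0706), (0.0691, 0.059), 88.2)
```

Call:
send_rows(
  increments=[
    [0, 0, 0.006, 0, 0, 0, -1],
    [0, 0, 0.016, 0, 0, 0, -1],
    [0, 0, 0.03, 0, 0, 0, -1],
    [0, 0, 0.042, 0, 0, 0, -1],
    [0, 0, 0.052, 0, 0, 0, -1],
    [0, 0, 0.058, 0, 0, 0, -1],
    [0, 0, 0.062, 0, 0, 0, -1],
    [0, 0, 0.064, 0, 0, 0, -1],
    [0, 0, 0.066, 0, 0, 0, -1],
    [0, 0, 0.0682, 0, 0, 0, -1],
    [0, 0, 0.0682, 0, 0, 0, -1],
    [0, 0.006, 0.0682, 0, 0, 0, -1],
    [0, 0.014, 0.0682, 0, 0, 0, -1],
    [0, 0.024, 0.0682, 0, 0, 0, -1],
    [0, 0.034, 0.0682, 0, 0, 0, -1],
    [0, 0.044, 0.0682, 0, 0, 0, -1],
    [0, 0.054, 0.0682, 0, 0, 0, -1],
    [0, 0.064, 0.0682, 0, 0, 0, -1],
    [0, 0.072, 0.0682, 0, 0, 0, -1],
    [0, 0.072, 0.0682, 0, 0, 0, -1],
  ],
)

```text
time_s: 18.27
tcp_pos: [0.424, -0.1471, 0.0744]
ee_rot: [-0.703, 0.711, 0.001, 0.0]
wrist_force: [-0.5, 1.0, -2.1]
width: 0.217
```

Call:
send_rows(
  increments=[
    [0, 0, -0.012, 0, 0, 0, -1],
    [0, 0, -0.03, 0, 0, 0, -1],
    [0, 0, -0.05, 0, 0, 0, -1],
    [0, 0, -0.05, 0, 0, 0, -1],
  ],
)

```text
time_s: 18.6
tcp_pos: [0.4302, -0.1474, 0.1285]
ee_rot: [-0.704, 0.71, -0.003, 0.003]
wrist_force: [1.4, -0.5, -1.2]
width: 0.217
```

```bash
python3 go.py .433 .3145 .10 29 ; python3 sp.py s13.png
```

```text
t 18.6 p [ 0.4302 -0.1474  0.1285] psi -0.55 tilt 0.43 F [ 1.4 -0.5 -1.2] w 0.217 q [ 0.89  0.34 -0.71  2.11  0.3   0.79 -1.59]
inc [-0.4619, 0.0018, 0.0283, -0.0073, -0.0024, -0.5157]
((0.5723, -0.1113), (0.0414, 0.1289), 1.7) [ 0.5714 -0.1057  0.0582]
((0.5558, 0.3867), (0.0415, 0.0588), 29.0) [0.5547 0.3895 0.049 ]
fwd 103 0.1035 side -0.018 0.0177 below 0.0306 ((-0.0003, -0.0696), (0.0682, 0.0349), 87.3)
```

Call:
send_rows(
  increments=[
    [-0.01, 0, 0, 0, 0, -0.01, -1],
    [-0.03, 0, 0.002, 0, 0, -0.03, -1],
    [-0.06, 0, 0.004, 0, 0, -0.06, -1],
    [-0.09, 0, 0.006, 0, 0, -0.1, -1],
    [-0.12, 0, 0.008, 0, 0, -0.13, -1],
    [-0.15, 0, 0.01, 0, 0, -0.17, -1],
    [-0.18, 0, 0.012, 0, 0, -0.2, -1],
    [-0.21, 0, 0.014, 0, 0, -0.23, -1],
    [-0.24, 0, 0.016, 0, 0, -0.27, -1],
    [-0.27, 0, 0.018, 0, 0, -0.3, -1],
    [-0.3, 0, 0.02, 0, 0, -0.34, -1],
    [-0.33, 0, 0.022, 0, 0, -0.37, -1],
    [-0.36, 0, 0.024, 0, 0, -0.4, -1],
    [-0.39, 0.001, 0.026, 0, 0, -0.44, -1],
    [-0.42, 0.0015, 0.0275, 0, 0, -0.47, -1],
    [-0.445, 0.0018, 0.0283, 0, 0, -0.5, -1],
    [-0.458, 0.0018, 0.0283, 0, 0, -0.512, -1],
    [-0.4619, 0.0018, 0.0283, 0, 0, -0.5157, -1],
    [-0.4619, 0.0018, 0.0283, 0, 0, -0.5157, -1],
    [-0.4619, 0.0018, 0.0283, 0, 0, -0.5157, -1],
  ],
)

```text
time_s: 20.32
tcp_pos: [0.4288, 0.314, 0.0963]
ee_rot: [0.861, -0.508, -0.0, 0.0]
wrist_force: [-0.3, 0.7, -2.3]
width: 0.216
```

```bash
python3 go.py .433 .3145 .0635 29; python3 rel.py .556 .387;python3 rel.py .556 .387
```

```text
t 20.32 p [0.4288 0.314  0.0963] psi 28.96 tilt 0.03 F [-0.3  0.7 -2.3] w 0.216 q [-0.04  0.57 -0.82  1.94  0.55  0.86 -2.21]
inc [0.0016, -0.0039, 0.0328, 0.0004, 0.0004, -0.0007]
model ((0.5553, 0.3867), (0.0409, 0.0586), 28.4) [0.5546 0.3892 0.0491] fwd 0.1459 left 0.0024
blade 164 tip 0.1047 left 0.0024 median left 0.0042 ((-0.0024, -0.0778), (0.054, 0.0351), 88.1)
model ((0.5549, 0.3872), (0.0414, 0.0581), 29.0) [0.5544 0.3892 0.0489] fwd 0.1458 left 0.004
blade 166 tip 0.1048 left 0.0029 median left 0.0041 ((-0.0029, -0.0777), (0.0336, 0.0545), 1.2)
```

Call:
send_rows(
  increments=[
    [0.0008, 0, 0.012, 0, 0, 0, -1],
    [0.0008, 0, 0.025, 0, 0, 0, -1],
    [0.0008, 0, 0.0328, 0, 0, 0, -1],
    [0.0008, 0, 0.0328, 0, 0, 0, -1],
    [0.0008, -0.008, 0.0328, 0, 0, 0, -1],
    [0.0008, -0.018, 0.0328, 0, 0, 0, -1],
    [0.0008, -0.028, 0.0328, 0, 0, 0, -1],
    [0.0008, -0.038, 0.0328, 0, 0, 0, -1],
    [0.0008, -0.048, 0.0328, 0, 0, 0, -1],
    [0.0008, -0.058, 0.0328, 0, 0, 0, -1],
    [0.0008, -0.066, 0.0328, 0, 0, 0, -1],
    [0.0008, -0.0705, 0.0328, 0, 0, 0, -1],
    [0.0008, -0.0705, 0.0328, 0, 0, 0, -1],
    [0.0008, -0.0705, 0.0328, 0, 0, 0, -1],
  ],
)

```text
time_s: 21.58
tcp_pos: [0.4916, 0.3486, 0.0644]
ee_rot: [0.861, -0.508, -0.0, -0.001]
wrist_force: [0.5, -1.0, -2.1]
width: 0.215
```

```bash
python3 go.py; python3 sp.py s14.png
```

```text
t 21.58 p [0.4916 0.3486 0.0644] psi 28.96 tilt 0.11 F [ 0.5 -1.  -2.1] w 0.215 q [-0.11  0.72 -0.75  1.78  0.61  0.89 -2.21]
((0.556, 0.386), (0.0416, 0.0611), 29.1) [0.5546 0.3896 0.0491]
fwd 459 0.13 side -0.03 0.0295 below 0.0318 ((-0.0004, -0.0825), (0.0945, 0.0594), 89.6)
```

Call:
send_rows(
  increments=[
    [0, 0, -0.003, 0, 0, 0, -1],
    [0, 0, -0.006, 0, 0, 0, -1],
    [0, 0, -0.01, 0, 0, 0, -1],
    [0, 0, -0.016, 0, 0, 0, -1],
    [0, 0, -0.024, 0, 0, 0, -1],
    [0, 0, -0.034, 0, 0, 0, -1],
    [0, 0, -0.046, 0, 0, 0, -1],
    [0, 0, -0.058, 0, 0, 0, -1],
    [0, 0, -0.068, 0, 0, 0, -1],
    [0, 0, -0.076, 0, 0, 0, -1],
    [0, 0, -0.08, 0, 0, 0, -1],
    [0, 0, -0.08, 0, 0, 0, -1],
    [0, 0, -0.08, 0, 0, 0, -1],
  ],
)

```text
time_s: 22.72
tcp_pos: [0.4916, 0.3481, 0.1446]
ee_rot: [0.861, -0.508, 0.0, -0.001]
wrist_force: [-0.2, -0.1, -2.7]
width: 0.218
```

```bash
python3 go.py .4985 -.2205 .144 -0.6; python3 sp.py s15.png
```

```text
t 22.72 p [0.4916 0.3481 0.1446] psi 28.95 tilt 0.12 F [-0.2 -0.1 -2.7] w 0.218 q [-0.06  0.62 -0.83  1.74  0.52  1.02 -2.14]
inc [0.5009, 0.2692, -0.0004, -0.0016, 0.0013, 0.5157]
((0.5567, 0.3869), (0.0419, 0.057), 27.3) [0.5556 0.391  0.126 ]
fwd 289 0.1047 side -0.0299 0.0295 below 0.0238 ((-0.0003, -0.07), (0.0697, 0.0589), 88.1)
```

Call:
send_rows(
  increments=[
    [0.005, 0.0027, 0, 0, 0, 0.005, -1],
    [0.015, 0.0081, 0, 0, 0, 0.015, -1],
    [0.032, 0.0172, 0, 0, 0, 0.033, -1],
    [0.053, 0.0285, 0, 0, 0, 0.055, -1],
    [0.078, 0.042, 0, 0, 0, 0.08, -1],
    [0.103, 0.0554, 0, 0, 0, 0.106, -1],
    [0.128, 0.0688, 0, 0, 0, 0.132, -1],
    [0.153, 0.0822, 0, 0, 0, 0.158, -1],
    [0.178, 0.0957, 0, 0, 0, 0.183, -1],
    [0.203, 0.1091, 0, 0, 0, 0.209, -1],
    [0.228, 0.1225, 0, 0, 0, 0.235, -1],
    [0.253, 0.136, 0, 0, 0, 0.26, -1],
    [0.278, 0.1494, 0, 0, 0, 0.286, -1],
    [0.303, 0.1628, 0, 0, 0, 0.312, -1],
    [0.328, 0.1763, 0, 0, 0, 0.338, -1],
    [0.35, 0.1881, 0, 0, 0, 0.36, -1],
    [0.367, 0.1972, 0, 0, 0, 0.378, -1],
    [0.378, 0.2032, 0, 0, 0, 0.389, -1],
    [0.384, 0.2064, 0, 0, 0, 0.395, -1],
    [0.384, 0.2064, 0, 0, 0, 0.395, -1],
  ],
)

```text
time_s: 24.43
tcp_pos: [0.4964, -0.0893, 0.1435]
ee_rot: [0.744, -0.668, -0.0, -0.001]
wrist_force: [0.4, -0.3, -1.8]
width: 0.213
```

```bash
python3 go.py .4985 -.2205 .143 -0.6;python3 sp.py s16.png; python3 - <<'E'
from meas2 import *
c=cap('top');P=np.nan_to_num(pts(c),nan=-9);hsv=cv2.cvtColor(c['img'],cv2.COLOR_RGB2HSV);S=hsv[:,:,1];X,Y,Z=P[:,:,0],P[:,:,1],P[:,:,2]
m=big((X>.5)&(X<.7)&(Y>-.45)&(Y<-.24)&(Z>.052)&(Z<.085)&(S<40)); print('dish',m.sum(),circ(on(c,m,.068)))
E
```

```text
t 24.43 p [ 0.4964 -0.0893  0.1435] psi 6.16 tilt 0.09 F [ 0.4 -0.3 -1.8] w 0.213 q [ 0.74  0.41 -0.74  1.98  0.36  0.88 -1.66]
inc [0.1306, 0.012, 0.0003, -0.0005, 0.0014, 0.1179]
((0.5696, -0.0879), (0.0473, 0.0823), 3.8) [ 0.5692 -0.0735  0.0921]
fwd 153 0.1034 side -0.0299 0.0246 below 0.0247 ((-0.002, -0.0695), (0.0678, 0.0543), 88.1)
dish 206 (0.5828, -0.3196, 106, 108)
```

Call:
send_rows(
  increments=[
    [0.005, 0.0005, 0, 0, 0, 0.005, -1],
    [0.015, 0.0014, 0, 0, 0, 0.014, -1],
    [0.03, 0.0028, 0, 0, 0, 0.027, -1],
    [0.048, 0.0044, 0, 0, 0, 0.043, -1],
    [0.067, 0.0062, 0, 0, 0, 0.06, -1],
    [0.086, 0.0079, 0, 0, 0, 0.077, -1],
    [0.103, 0.0095, 0, 0, 0, 0.092, -1],
    [0.117, 0.0107, 0, 0, 0, 0.105, -1],
    [0.126, 0.0116, 0, 0, 0, 0.114, -1],
    [0.1312, 0.012, 0, 0, 0, 0.1179, -1],
    [0.1312, 0.012, 0, 0, 0, 0.1179, -1],
    [0.1312, 0.012, 0, 0, 0, 0.1179, -1],
  ],
)

```text
time_s: 25.53
tcp_pos: [0.4995, -0.2187, 0.1434]
ee_rot: [-0.705, 0.71, 0.001, 0.001]
wrist_force: [-0.5, -0.2, -1.6]
width: 0.213
```

```bash
python3 go.py .4985 -.2215 .0745 -0.6;python3 sp.py s17.png
```

```text
t 25.53 p [ 0.4995 -0.2187  0.1434] psi -0.39 tilt 0.16 F [-0.5 -0.2 -1.6] w 0.213 q [ 0.9   0.47 -0.67  1.88  0.36  0.91 -1.52]
inc [0.003, 0.001, 0.0689, -0.0009, 0.0026, 0.0036]
((0.574, -0.214), (0.0392, 0.0577), 7.6) [ 0.5735 -0.2113  0.125 ]
((0.5719, -0.1104), (0.0402, 0.126), 0.9) [ 0.5717 -0.1059  0.0587]
fwd 130 0.1052 side -0.0299 0.0264 below 0.0241 ((-0.0015, -0.0704), (0.0559, 0.07), 2.3)
```

Call:
send_rows(
  increments=[
    [0.001, 0, 0.006, 0, 0, 0, -1],
    [0.002, 0, 0.016, 0, 0, 0, -1],
    [0.002, 0, 0.03, 0, 0, 0, -1],
    [0.002, 0, 0.042, 0, 0, 0, -1],
    [0.002, 0, 0.052, 0, 0, 0, -1],
    [0.002, 0, 0.058, 0, 0, 0, -1],
    [0.002, 0, 0.062, 0, 0, 0, -1],
    [0.002, 0, 0.064, 0, 0, 0, -1],
    [0.002, 0, 0.066, 0, 0, 0, -1],
    [0.002, 0, 0.0686, 0, 0, 0, -1],
    [0.002, 0, 0.0686, 0, 0, 0, -1],
    [0.002, 0.006, 0.0686, 0, 0, 0, -1],
    [0.002, 0.014, 0.0686, 0, 0, 0, -1],
    [0.002, 0.024, 0.0686, 0, 0, 0, -1],
    [0.002, 0.034, 0.0686, 0, 0, 0, -1],
    [0.002, 0.044, 0.0686, 0, 0, 0, -1],
    [0.002, 0.054, 0.0686, 0, 0, 0, -1],
    [0.002, 0.064, 0.0686, 0, 0, 0, -1],
    [0.002, 0.072, 0.0686, 0, 0, 0, -1],
    [0.002, 0.072, 0.0686, 0, 0, 0, -1],
  ],
)

```text
time_s: 27.25
tcp_pos: [0.4249, -0.2209, 0.0746]
ee_rot: [-0.704, 0.71, 0.001, 0.0]
wrist_force: [0.1, -0.3, -1.3]
width: 0.22
```

Call:
send_rows(
  increments=[
    [0, 0, -0.012, 0, 0, 0, -1],
    [0, 0, -0.03, 0, 0, 0, -1],
    [0, 0, -0.05, 0, 0, 0, -1],
    [0, 0, -0.05, 0, 0, 0, -1],
    [0, 0, -0.05, 0, 0, 0, -1],
  ],
)

```text
time_s: 27.67
tcp_pos: [0.4292, -0.2214, 0.1265]
ee_rot: [-0.704, 0.71, -0.002, 0.002]
wrist_force: [-0.2, 0.7, -2.4]
width: 0.219
```

```bash
python3 go.py .46 0.0 .12 -4 .505 .0855 .12 -4; python3 sp.py s18.png
```

```text
t 27.67 p [ 0.4292 -0.2214  0.1265] psi -0.42 tilt 0.26 F [-0.2  0.7 -2.4] w 0.219 q [ 1.01  0.39 -0.69  2.05  0.34  0.81 -1.46]
inc [-0.2216, -0.0291, 0.0066, -0.0045, -0.0, 0.0625]
inc [-0.3074, -0.0735, 0.0068, -0.0045, -0.0, 0.0625]
((0.5725, -0.1469), (0.0398, 0.2014), 1.1) [ 0.5721 -0.1392  0.0585]
fwd 94 0.1038 side -0.0235 0.0172 below 0.0305 ((-0.0021, -0.0701), (0.0403, 0.0682), 2.9)
```

Call:
send_rows(
  increments=[
    [-0.012, -0.003, 0, 0, 0, 0, -1],
    [-0.036, -0.008, 0, 0, 0, 0.005, -1],
    [-0.066, -0.016, 0, 0, 0, 0.01, -1],
    [-0.096, -0.023, 0, 0, 0, 0.015, -1],
    [-0.126, -0.03, 0, 0, 0, 0.02, -1],
    [-0.156, -0.037, 0, 0, 0, 0.03, -1],
    [-0.186, -0.044, 0, 0, 0, 0.035, -1],
    [-0.216, -0.051, 0, 0, 0, 0.04, -1],
    [-0.246, -0.058, 0, 0, 0, 0.05, -1],
    [-0.276, -0.066, 0, 0, 0, 0.055, -1],
    [-0.296, -0.071, 0, 0, 0, 0.06, -1],
    [-0.3074, -0.0735, 0, 0, 0, 0.0625, -1],
    [-0.3074, -0.0735, 0, 0, 0, 0.0625, -1],
    [-0.3074, -0.0735, 0, 0, 0, 0.0625, -1],
    [-0.3074, -0.0735, 0, 0, 0, 0.0625, -1],
  ],
)

```text
time_s: 28.97
tcp_pos: [0.5025, 0.0847, 0.1246]
ee_rot: [-0.682, 0.732, 0.001, -0.0]
wrist_force: [-0.6, 0.5, -0.7]
width: 0.213
```

```bash
python3 go.py .5055 .0845 .0345 -4
```

```text
t 28.97 p [0.5025 0.0847 0.1246] psi -4.05 tilt 0.07 F [-0.6  0.5 -0.7] w 0.213 q [ 0.38  0.45 -0.73  1.98  0.4   0.85 -2.21]
inc [0.0001, -0.0031, 0.0901, 0.001, 0.0008, -0.0009]
```

Call:
send_rows(
  increments=[
    [0, -0.003, 0.02, 0, 0, 0, -1],
    [0, -0.003, 0.04, 0, 0, 0, -1],
    [0, -0.003, 0.06, 0, 0, 0, -1],
    [0, -0.003, 0.074, 0, 0, 0, -1],
    [0, -0.003, 0.082, 0, 0, 0, -1],
    [0, -0.003, 0.087, 0, 0, 0, -1],
    [0, -0.003, 0.0905, 0, 0, 0, -1],
    [0, -0.003, 0.0905, 0, 0, 0, -1],
    [0, -0.003, 0.0905, 0, 0, 0, -1],
    [0, -0.003, 0.0905, 0, 0, 0, -0.4],
    [0, -0.003, 0.0905, 0, 0, 0, -0.2],
    [0, -0.003, 0.0905, 0, 0, 0, 0],
    [0, -0.003, 0.0905, 0, 0, 0, 0.2],
    [0, -0.003, 0.0905, 0, 0, 0, 0.2],
    [0, -0.003, 0.0905, 0, 0, 0, 0.2],
    [0, -0.003, 0.07, 0, 0, 0, 0.2],
    [0, -0.003, 0.04, 0, 0, 0, 0.2],
    [0, -0.003, 0.0, 0, 0, 0, 0.2],
    [0, -0.003, -0.03, 0, 0, 0, 0.2],
    [0, -0.003, -0.03, 0, 0, 0, 0.2],
  ],
)

```text
time_s: 30.63
tcp_pos: [0.5102, 0.0873, 0.1613]
ee_rot: [-0.682, 0.731, -0.003, 0.005]
wrist_force: [0.8, 1.2, 0.4]
width: 0.601
```

```bash
python3 go.py .42 -.15 .25 0; python3 m.py >/dev/null; python3 meas2.py 2>&1 | grep -v case
```

```text
t 30.63 p [0.5102 0.0873 0.1613] psi -3.98 tilt 0.64 F [0.8 1.2 0.4] w 0.601 q [ 0.41  0.41 -0.76  1.94  0.35  0.92 -2.17]
inc [0.2426, 0.0725, -0.0903, -0.0107, 0.003, -0.0695]
top
handle 1 ((0.4573, 0.0972), (0.0, 0.0), 0.0) 0.0669 [0.4573 0.0972 0.0669]
  yaw 0.0
blade 184 ((0.4428, 0.1286), (0.1438, 0.0723), 31.4)
mat 239 ((0.4434, 0.1211), (0.1, 0.0498), 31.4)
tray 3288 ((0.578, -0.2074), (0.3527, 0.1859), 90.0) [ 0.60918457 -0.18512265  0.04090618]
dish 205 (0.5827, -0.3201, 107, 108)
cup 121 (0.3955, -0.3459, 62, 64) 0.0678
decoy (0.5562, -0.6082, 77, 108)
decoy (0.5056, -0.4584, 58, 65)
decoy (0.3999, -0.4805, 59, 65)
decoy (0.2955, -0.4264, 57, 64)
decoy (0.2876, -0.33, 55, 60)
side
handle 218 ((0.5037, 0.09), (0.0243, 0.1058), 84.7) 0.069 [0.5039 0.0944 0.0613]
  yaw -3.5
blade 287 ((0.5272, 0.0867), (0.033, 0.1635), 86.2)
mat 794 ((0.5492, 0.0856), (0.2962, 0.1339), 6.2)
tray 448 ((0.6283, -0.1367), (0.2366, 0.0748), 82.1) [ 0.6386736  -0.10488918  0.03806005]
dish 22 (0.537, -0.3163, 17, 70)
cup 116 (0.3931, -0.3317, 61, 86) 0.0613
decoy (0.5021, -0.4477, 59, 91)
decoy (0.3976, -0.4722, 59, 94)
decoy (0.2902, -0.3682, 73, 194)
```

```bash
cat > fit.py <<'E'
from h import *
from scipy.optimize import least_squares
from go import down
D=[((.272,-.5902,.2265),24.74,[1.4022,.5018,-.4268,1.5514,.2208,1.1383,-.2103]),
((.5209,.0899,.2066),-10.05,[.35,.35,-.7,1.87,.26,1.01,-2.2]),((.5209,.0878,.0341),-10.38,[.22,.6,-.55,1.98,.48,.69,-2.38]),
((.4415,.182,.0997),16.7,[.2,.46,-.77,2.07,.45,.79,-2.13]),((.5044,.2038,.0638),16.81,[.11,.61,-.7,1.93,.54,.8,-2.16]),
((.5054,.2039,.1429),16.79,[.18,.5,-.78,1.88,.43,.93,-2.08]),((.4981,-.0746,.142),-.51,[.67,.4,-.69,1.98,.33,.87,-1.78]),
((.4983,-.0767,.0748),-.59,[.61,.5,-.62,2.02,.43,.74,-1.86]),((.4256,-.076,.1277),-.58,[.75,.3,-.72,2.16,.28,.77,-1.73]),
((.4128,.2576,.0969),15.89,[.04,.49,-.79,2.05,.48,.8,-2.33]),((.4789,.2801,.0635),15.98,[-.02,.63,-.71,1.9,.56,.81,-2.33]),
((.4916,.3486,.0644),28.96,[-.11,.72,-.75,1.78,.61,.89,-2.21]),((.4916,.3481,.1446),28.95,[-.06,.62,-.83,1.74,.52,1.02,-2.14]),
((.4964,-.0893,.1435),6.16,[.74,.41,-.74,1.98,.36,.88,-1.66]),((.4995,-.2187,.1434),-.39,[.9,.47,-.67,1.88,.36,.91,-1.52]),
((.4302,-.1474,.1285),-.55,[.89,.34,-.71,2.11,.3,.79,-1.59])]
def Rx(s): return R.from_euler('x',s*np.pi/2).as_matrix()
def fk(q,v):
    o=v[:7];d0,d1,a1,a2,d2,a3,d3=v[7:14]
    T=np.eye(4)
    for (t,s),a in zip([((0,0,d0),0),((0,0,0),-1),((0,-d1,0),1),((a1,0,0),1),((a2,-d2,0),1),((0,0,0),1),((a3,d3,0),-1)],np.asarray(q)+o):
        A=np.eye(4);A[:3,3]=t;A[:3,:3]=Rx(s)@R.from_euler('z',a).as_matrix();T=T@A
    return T
x0=np.r_[-2.2,0,0,0,0,0,0,.3,.33,.05,.08,.35,.08,.25]
def res(v):
    r=[]
    for p,ps,q in D:
        T=fk(q,v);r+=list((T[:3,3]-p)*10);r+=list((down(ps).inv()*R.from_matrix(T[:3,:3])).as_rotvec()*2)
    return np.r_[r,(v-x0)[1:6]*.02]
def fit():
    best=None
    for b in(0,np.pi/2,np.pi,-np.pi/2):
        x=x0.copy();x[6]=b
        s=least_squares(res,x,loss='soft_l1',f_scale=.1)
        if best is None or s.cost<best.cost: best=s
    return best
if __name__=='__main__':
    s=fit();print(s.cost,s.x.round(3).tolist());r=res(s.x)[:len(D)*6].reshape(-1,6);print('mm',(abs(r[:,:3]).max(0)*100).round(1),'deg',np.degrees(abs(r[:,3:]).max(0)/2).round(2));np.save('v.npy',s.x)
E
python3 fit.py
```

```text
t 30.73 p [0.5073 0.0857 0.1568] psi -4.03 tilt 0.26 F [-0.5  0.2  0.6] w 0.598 q [ 0.41  0.41 -0.76  1.95  0.36  0.91 -2.17]
4.785622722089061 [-3.12, 1.627, -3.56, -1.999, 1.608, 3.337, 0.675, 1.839, 0.913, 1.14, -1.03, -0.038, -1.299, 1.259]
mm [324.9 693.9  59.6] deg [34.27 10.58 47.25]
```

```bash
python3 - <<'E'
s=open('fit.py').read()
s=s.replace("x0=np.r_[-2.2,","SG=np.array([-1,1,-1,1,-1,1,-1.])\nx0=np.r_[0.,").replace("zip([((0,0,d0)","zip([((0,0,d0)").replace("np.asarray(q)+o)","np.asarray(q)*SG+o)")
open('fit.py','w').write(s)
E
python3 fit.py
```

```text
t 30.73 p [0.5073 0.0857 0.1568] psi -4.03 tilt 0.26 F [-0.5  0.2  0.6] w 0.598 q [ 0.41  0.41 -0.76  1.95  0.36  0.91 -2.17]
0.8040856110849635 [-0.179, -0.078, 0.127, -0.868, 0.024, -0.013, -0.046, 0.308, -0.473, 1.0, 0.441, -0.836, -0.021, 0.347]
mm [24.9 10.7 20.3] deg [22.69 44.98 10.57]
```

```bash
cat > fit2.py <<'E'
import itertools, fit, numpy as np
from fit import *
R_=[]
def ores(w,S,sub):
    r=[]
    for p,ps,q in sub:
        T=fk(q*S*SG,np.r_[w,np.zeros(7)]);r+=list((down(ps).inv()*R.from_matrix(T[:3,:3])).as_rotvec())
    return np.r_[r,w[1:6]*.03]
D=[(p,ps,np.array(q)) for p,ps,q in D]
for S in itertools.product((1,-1),repeat=7):
    S=np.array(S,float)
    if S[1]<0: continue
    for b in(0,1.57,3.14,-1.57):
        w=np.zeros(7);w[6]=b
        s=least_squares(ores,w,args=(S,D[::3]),max_nfev=12);R_.append((s.cost,S.tolist(),s.x.round(2).tolist()))
R_.sort(key=lambda t:t[0])
for r in R_[:8]: print(r)
E
timeout 500 python3 fit2.py
```

```text
t 30.73 p [0.5073 0.0857 0.1568] psi -4.03 tilt 0.26 F [-0.5  0.2  0.6] w 0.598 q [ 0.41  0.41 -0.76  1.95  0.36  0.91 -2.17]
(np.float64(0.004376541063215467), [-1.0, 1.0, -1.0, -1.0, -1.0, 1.0, -1.0], [0.14, 0.03, 0.01, -3.06, -0.01, 0.06, 0.13])
(np.float64(0.004471116898831419), [-1.0, 1.0, -1.0, -1.0, -1.0, 1.0, -1.0], [0.58, -0.02, 0.04, 3.09, -0.01, -0.02, 0.63])
(np.float64(0.004471117860481878), [-1.0, 1.0, -1.0, -1.0, -1.0, 1.0, -1.0], [0.71, -0.02, 0.04, 3.09, -0.01, -0.02, 0.76])
(np.float64(0.0045046258956706236), [-1.0, 1.0, 1.0, -1.0, -1.0, 1.0, -1.0], [-0.05, 3.13, -0.03, -0.01, -0.01, 0.01, -0.02])
(np.float64(0.0045046284699863), [-1.0, 1.0, 1.0, -1.0, -1.0, 1.0, -1.0], [-0.94, 3.13, -0.03, -0.01, -0.01, 0.01, -0.91])
(np.float64(0.0045268101852572904), [-1.0, 1.0, -1.0, -1.0, 1.0, 1.0, -1.0], [0.17, -0.01, 0.02, -0.02, 0.01, 3.13, 0.2])
(np.float64(0.007420385342575965), [-1.0, 1.0, -1.0, 1.0, -1.0, -1.0, -1.0], [0.21, -0.88, 1.63, -0.7, 0.75, 1.86, 1.47])
(np.float64(0.007420385601857467), [-1.0, 1.0, -1.0, 1.0, -1.0, -1.0, -1.0], [-0.42, -0.88, 1.63, -0.7, 0.75, 1.86, 0.84])
```

```bash
cat > kin.py <<'E'
import numpy as np
from scipy.spatial.transform import Rotation as R
from scipy.optimize import least_squares
def Z(a): return R.from_euler('z',a).as_matrix()
def Y(a): return R.from_euler('y',a).as_matrix()
LO=np.array([-2.88,-.31,-1.54,.2,-1.41,.19,-2.57]);HI=np.array([2.88,2.03,1.56,2.42,4.55,2.02,2.57])
def fk(q,v,s5=-1,full=False):
    q=np.asarray(q)+v[:7];d0,a1,d1,a2,d2,a3,d3=v[7:14]
    M=Z(-q[0]);p=np.array([0,0,d0]);M=M@Y(q[1])@Z(-q[2]);p=p+M@[a1,0,d1];M=M@Y(q[3]);p=p+M@[a2,0,d2]
    w=p.copy()
    M=M@Z(s5*q[4])@Y(q[5]);p=p+M@[a3,0,d3];M=M@Z(-q[6]); return (p,M,w) if full else (p,M)
def ik(p,M,q0,v,n=12,seed=0):
    rng=np.random.default_rng(seed);out=[]
    for k in range(n):
        x=np.clip(q0 if k==0 else q0+rng.normal(0,.8,7),LO+.05,HI-.05)
        f=lambda q:np.r_[(fk(q,v)[0]-p)*10,(R.from_matrix(M.T@fk(q,v)[1])).as_rotvec()*3,(q-q0)*.003]
        s=least_squares(f,x,bounds=(LO+.04,HI-.04));e=fk(s.x,v)
        out.append((np.linalg.norm(e[0]-p),np.linalg.norm(R.from_matrix(M.T@e[1]).as_rotvec()),np.abs(s.x-q0).max(),s.x))
    ok=[o for o in out if o[0]<.004 and o[1]<.03]
    return min(ok,key=lambda o:o[2]) if ok else min(out,key=lambda o:o[0]+o[1])
if __name__=='__main__':
    from fit import D,down
    for s5 in(1,-1):
        best=None
        for b in(0,1.57,3.14,-1.57):
            x0=np.r_[np.zeros(6),b,.3,0,.33,0,.35,0,.3]
            f=lambda v:np.concatenate([np.r_[(fk(q,v,s5)[0]-p)*10,(down(ps).inv()*R.from_matrix(fk(q,v,s5)[1])).as_rotvec()*3] for p,ps,q in D]+[(v-x0)[:6]*.05])
            s=least_squares(f,x0)
            if best is None or s.cost<best.cost: best=s
        r=best.fun[:len(D)*6].reshape(-1,6);print(s5,best.cost,best.x.round(3).tolist(),(abs(r[:,:3]).max(0)*100).round(1),np.degrees(abs(r[:,3:]).max(0)/3).round(2))
        if s5==-1: np.save('v.npy',best.x)
E
python3 kin.py
```

```text
t 30.73 p [0.5073 0.0857 0.1568] psi -4.03 tilt 0.26 F [-0.5  0.2  0.6] w 0.598 q [ 0.41  0.41 -0.76  1.95  0.36  0.91 -2.17]
1 0.03718347029372151 [0.032, 0.004, 0.016, 3.139, -0.001, -3.145, -3.093, -0.1, 0.005, 0.501, -0.006, -0.477, 0.012, -0.097] [3.7 4.9 3.2] [0.55 0.38 0.59]
-1 0.012449080897432746 [0.032, 0.003, 0.017, 0.005, -0.0, -0.01, -3.094, -0.092, 0.006, 0.501, 0.003, 0.477, 0.011, -0.089] [3.6 4.9 3.3] [0.56 0.37 0.62]
```

```bash
cat > plan.py <<'E'
from kin import *
v=np.load('v.npy');v[7]=.337;v[13]=.34
def tool(az,d,flip,roll=0):
    a,d=np.radians([az,d]);z=np.array([np.cos(a)*np.cos(d),np.sin(a)*np.cos(d),-np.sin(d)]);x=np.array([-np.sin(a),np.cos(a),0])*flip
    M=np.c_[x,np.cross(z,x),z]; return M@Z(np.radians(roll))
if __name__=='__main__':
    q0=np.array([.41,.41,-.76,1.95,.36,.91,-2.17])
    cup=np.array([.395,-.345,.038]);dish=np.array([.581,-.318,.0])
    for az in(-100,-80,-60):
      for d in(30,42):
        for fl in(1,-1):
            M=tool(az,d,fl);r=ik(cup+M[:,2]*.019,M,q0,v,6)
            print('G',az,d,fl,'err',round(r[0],3),round(r[1],3),r[3].round(2))
    for az in(-100,-70,-40,-10):
      for d2 in(0,15):
        for fl in(1,-1):
            M=tool(az,d2,fl);dg=38;c=np.array([np.cos(np.radians(az))*-np.cos(np.radians(dg-d2)),np.sin(np.radians(az))*-np.cos(np.radians(dg-d2)),-np.sin(np.radians(dg-d2))])
            # elevation of axis after 180 roll = d2-dg ... tilt
            g=dish+[0,0,.105]-c*.02;r=ik(g+M[:,2]*.019,M,q0,v,6)
            print('T',az,d2,fl,'err',round(r[0],3),round(r[1],3),r[3].round(2))
E
python3 plan.py
```

```text
G -100 30 1 err 0.0 0.0 [ 0.28  0.87 -0.2   2.13  1.53  1.2  -1.46]
G -100 30 -1 err 0.0 0.0 [-0.92  1.72  1.32  2.12 -1.07  0.61 -2.53]
G -100 42 1 err 0.0 0.0 [ 0.43  0.75 -0.28  2.16  1.5   1.02 -1.3 ]
G -100 42 -1 err 0.0 0.0 [-0.73  1.3   1.18  2.15 -0.82  0.41 -2.53]
G -80 30 1 err 0.0 0.0 [ 0.31  0.85 -0.18  2.34  1.98  1.19 -1.62]
G -80 30 -1 err 0.013 0.092 [-0.93  1.54  1.17  2.26 -1.37  0.23 -2.04]
G -80 42 1 err 0.0 0.0 [ 0.49  0.71 -0.28  2.34  1.95  0.96 -1.41]
G -80 42 -1 err 0.014 0.093 [-0.74  1.21  1.16  2.26 -1.37  0.23 -1.72]
G -60 30 1 err 0.031 0.077 [ 1.46  1.79 -1.19  2.38  2.97  1.98 -0.37]
G -60 30 -1 err 0.048 0.328 [-1.03  1.58  1.18  2.26 -1.37  0.23 -1.94]
G -60 42 1 err 0.023 0.063 [ 1.57  1.95 -1.5   2.38  2.73  1.96 -0.06]
G -60 42 -1 err 0.042 0.284 [-0.67  1.01  1.15  2.26 -1.37  0.23 -1.3 ]
T -100 0 1 err 0.0 0.0 [-0.02  1.12 -0.    1.61  1.43  1.63 -1.22]
T -100 0 -1 err 0.0 0.0 [ 0.03  1.13 -0.07  1.61  1.47  1.67  1.92]
T -100 15 1 err 0.0 0.0 [ 0.09  0.98 -0.12  1.67  1.4   1.47 -1.15]
T -100 15 -1 err 0.026 0.219 [-0.87  1.81  1.52  1.88 -0.94  0.68 -2.53]
T -70 0 1 err 0.0 0.0 [-0.07  1.05  0.09  1.99  1.93  1.46 -1.57]
T -70 0 -1 err 0.009 0.078 [-1.04  1.99  1.4   2.03 -1.1   0.23 -2.53]
T -70 15 1 err 0.0 0.0 [ 0.1   0.88 -0.07  2.05  1.96  1.27 -1.4 ]
T -70 15 -1 err 0.002 0.015 [-0.97  1.77  1.37  2.04 -1.37  0.23 -2.1 ]
T -40 0 1 err 0.0 0.0 [ 0.03  1.09  0.25  2.22  2.65  1.61 -1.91]
T -40 0 -1 err 0.053 0.41 [-1.12  1.99  1.42  2.04 -1.37  0.23 -2.23]
T -40 15 1 err 0.0 0.0 [ 0.34  0.85 -0.05  2.28  2.79  1.33 -1.6 ]
T -40 15 -1 err 0.051 0.416 [-1.11  1.99  1.39  2.01 -1.37  0.23 -2.19]
T -10 0 1 err 0.0 0.0 [-0.04  1.35  0.75  2.18  3.16  1.92 -2.36]
T -10 0 -1 err 0.02 0.166 [ 1.97  1.99 -1.39  2.21  2.96  0.38 -2.53]
T -10 15 1 err 0.0 0.0 [ 0.65  0.85  0.04  2.25  3.71  1.31 -1.68]
T -10 15 -1 err 0.002 0.016 [ 1.87  1.99 -1.44  2.26  2.87  0.69 -2.53]
```

```bash
cat > go2.py <<'E'
# go2.py gx gy gz az d flip roll back : grasp point target, minus back along tool z
import sys
from h import *
from plan import tool
s=bot.observe();p=s['tcp_pos'];E=R.from_quat(s['ee_rot'])
print('t',round(s['time_s'],2),'p',p.round(4),'F',s['wrist_force'].round(1),'w',round(s['width'],3),'q',s['qpos'].round(2))
z=E.as_matrix()[:,2];print('tool az',np.degrees(np.arctan2(z[1],z[0])).round(1),'d',np.degrees(np.arcsin(-z[2])).round(1),'jaw',E.as_matrix()[:,0].round(3))
import json;L=json.load(open('log.json')) if __import__('os').path.exists('log.json') else [];L.append([p.tolist(),s['ee_rot'].tolist(),s['qpos'].tolist()]);json.dump(L,open('log.json','w'))
a=list(map(float,sys.argv[1:]))
for k in range(0,len(a),8):
    g=np.array(a[k:k+3]);M=tool(*a[k+3:k+7]);t=g+M[:,2]*(.019-a[k+7])
    print('tcp',t.round(4),'inc',np.r_[E.inv().apply(t-p),(E.inv()*R.from_matrix(M)).as_rotvec()].round(4).tolist())
E
python3 go2.py .395 -.345 .038 -90 45 1 0 .15
```

```text
t 30.73 p [0.5073 0.0857 0.1568] F [-0.5  0.2  0.6] w 0.598 q [ 0.41  0.41 -0.76  1.95  0.36  0.91 -2.17]
tool az 17.1 d 89.7 jaw [-0.07  -0.998 -0.002]
tcp [ 0.395  -0.2524  0.1306] inc [0.3452, 0.0883, 0.0253, -0.602, 0.6393, -1.5492]
```

Call:
send_rows(
  increments=[
    [0.01, 0.002, -0.04, 0, 0, 0, 1],
    [0.03, 0.008, -0.08, -0.03, 0.03, -0.08, 1],
    [0.06, 0.015, -0.095, -0.08, 0.085, -0.2, 1],
    [0.09, 0.023, -0.095, -0.12, 0.13, -0.31, 1],
    [0.12, 0.03, -0.095, -0.16, 0.17, -0.42, 1],
    [0.15, 0.038, -0.095, -0.2, 0.21, -0.52, 1],
    [0.18, 0.046, -0.095, -0.24, 0.26, -0.62, 1],
    [0.21, 0.054, -0.095, -0.28, 0.3, -0.72, 1],
    [0.24, 0.061, -0.095, -0.32, 0.34, -0.82, 1],
    [0.27, 0.069, -0.095, -0.36, 0.38, -0.93, 1],
    [0.3, 0.077, -0.095, -0.4, 0.43, -1.04, 1],
    [0.33, 0.085, -0.095, -0.45, 0.47, -1.15, 1],
    [0.3452, 0.0883, -0.095, -0.5, 0.53, -1.28, 1],
    [0.3452, 0.0883, -0.095, -0.54, 0.58, -1.4, 1],
    [0.3452, 0.0883, -0.095, -0.58, 0.62, -1.5, 1],
    [0.3452, 0.0883, -0.095, -0.602, 0.6393, -1.5492, 1],
    [0.3452, 0.0883, -0.095, -0.602, 0.6393, -1.5492, 1],
    [0.3452, 0.0883, -0.095, -0.602, 0.6393, -1.5492, 1],
    [0.3452, 0.0883, -0.095, -0.602, 0.6393, -1.5492, 1],
  ],
)

```text
time_s: 32.32
tcp_pos: [0.3939, -0.2526, 0.2493]
ee_rot: [0.924, -0.0, -0.002, 0.382]
wrist_force: [0.6, -0.3, 0.1]
width: 0.999
```

```bash
python3 go2.py .395 -.345 .038 -90 45 1 0 .15
```

```text
t 32.32 p [ 0.3939 -0.2526  0.2493] F [ 0.6 -0.3  0.1] w 0.999 q [ 0.7   0.22 -0.84  2.22  1.03  1.21 -0.76]
tool az -90.3 d 45.1 jaw [ 1.    -0.002 -0.003]
tcp [ 0.395  -0.2524  0.1306] inc [0.0014, -0.0839, 0.0839, -0.0019, 0.0032, 0.0007]
```

```bash
cat > refit.py <<'E'
from kin import *
import json
from fit import D,down
L=json.load(open('log.json'))
A=[(np.array(p),down(ps).as_matrix(),np.array(q),.3) for p,ps,q in D]+[(np.array(p),R.from_quat(e).as_matrix(),np.array(q),3) for p,e,q in L]
x0=np.r_[np.zeros(6),-3.1,.34,0,.5,0,.48,0,.34]
f=lambda v:np.concatenate([w*np.r_[(fk(q,v)[0]-p)*10,R.from_matrix(M.T@fk(q,v)[1]).as_rotvec()*3] for p,M,q,w in A]+[(v-x0)[:6]*.1])
s=least_squares(f,x0);np.save('v.npy',s.x);print(s.x.round(3).tolist())
for p,M,q,w in A[-len(L):]: e=fk(q,s.x);print((e[0]-p).round(4),np.degrees(R.from_matrix(M.T@e[1]).as_rotvec()).round(2))
E
python3 refit.py | grep -v inc
cat > path.py <<'E'
from kin import *
from plan import tool
from h import bot
v=np.load('v.npy');q=bot.observe()['qpos']
def step(q,p,M):
    # local damped IK tracking
    for _ in range(8):
        e0=np.r_[p-fk(q,v)[0],0,0,0];P0,M0=fk(q,v);e0[3:]=(R.from_matrix(M@M0.T)).as_rotvec()
        J=np.zeros((6,7))
        for i in range(7):
            dq=q.copy();dq[i]+=1e-5;P1,M1=fk(dq,v);J[:3,i]=(P1-P0)/1e-5;J[3:,i]=R.from_matrix(M1@M0.T).as_rotvec()/1e-5
        q=np.clip(q+J.T@np.linalg.solve(J@J.T+1e-5*np.eye(6),e0),LO,HI)
    return q,np.linalg.norm(e0[:3]),np.linalg.norm(e0[3:])
W=[(.395,-.345,.038,-90,45,0),(.395,-.345,.2,-90,45,0),(.47,-.34,.22,-60,45,0),(.56,-.325,.22,-25,40,0),(.575,-.318,.2,-20,20,60),(.585,-.318,.17,-20,0,100),(.588,-.318,.15,-20,0,140),(.588,-.318,.13,-20,0,180)]
cur=None
for sgn in(1,-1):
    q=bot.observe()['qpos'].copy();prev=np.array([.394,-.27,.26,-90,45,0])
    for w in W:
        w=np.array(w,float);w[5]*=sgn;bad=0
        for a in np.linspace(0,1,13)[1:]:
            x=prev+(w-prev)*a;M=tool(x[3],x[4],1,x[5]);q,e,r=step(q,x[:3]+M[:,2]*.019,M);bad=max(bad,e*1000,np.degrees(r))
        prev=w;print(sgn,w,'bad',bad.round(2),q.round(2))
E
python3 path.py
```

```text
t 32.32 p [ 0.3939 -0.2526  0.2493] psi 89.9 tilt 44.89 F [ 0.6 -0.3  0.1] w 0.999 q [ 0.7   0.22 -0.84  2.22  1.03  1.21 -0.76]
[0.03, 0.043, -0.009, -0.036, 0.038, 0.011, -3.133, 0.349, -0.03, 0.505, -0.001, 0.475, -0.0, 0.372]
[ 0.      0.     -0.0001] [0.02 0.04 0.  ]
[-0.0001  0.0001  0.0001] [ 0.02 -0.02 -0.01]
1 [ 3.95e-01 -3.45e-01  3.80e-02 -9.00e+01  4.50e+01  0.00e+00] bad 0.0 [ 0.67  0.76 -0.54  2.26  1.67  1.11 -1.24]
1 [  0.395  -0.345   0.2   -90.     45.      0.   ] bad 0.0 [ 0.8   0.36 -0.69  2.24  1.31  1.05 -0.81]
1 [  0.47  -0.34   0.22 -60.    45.     0.  ] bad 0.0 [ 0.96  0.24 -0.72  2.31  1.6   0.65 -0.55]
1 [  0.56   -0.325   0.22  -25.     40.      0.   ] bad 0.0 [ 1.33  0.38 -0.89  2.3   2.57  0.32 -0.78]
1 [  0.575  -0.318   0.2   -20.     20.     60.   ] bad 5.78 [ 1.62  1.15 -1.24  2.42  2.98  0.92 -1.42]
1 [  0.585  -0.318   0.17  -20.      0.    100.   ] bad 8.75 [ 1.78  1.87 -1.16  2.36  3.65  0.93 -1.81]
1 [  0.588  -0.318   0.15  -20.      0.    140.   ] bad 1.03 [ 1.85  2.03 -1.18  2.33  3.65  0.83 -2.35]
1 [ 5.88e-01 -3.18e-01  1.30e-01 -2.00e+01  
[... 238 characters left out ...]
.   ] bad 0.0 [ 0.8   0.36 -0.69  2.24  1.31  1.05 -0.81]
-1 [  0.47  -0.34   0.22 -60.    45.    -0.  ] bad 0.0 [ 0.96  0.24 -0.72  2.31  1.6   0.65 -0.55]
-1 [  0.56   -0.325   0.22  -25.     40.     -0.   ] bad 0.0 [ 1.33  0.38 -0.89  2.3   2.57  0.32 -0.78]
-1 [  0.575  -0.318   0.2   -20.     20.    -60.   ] bad 5.75 [ 1.21  0.66 -0.66  2.42  3.3   0.94 -0.13]
-1 [   0.585   -0.318    0.17   -20.       0.    -100.   ] bad 8.52 [ 0.98  1.04 -0.34  2.36  3.57  1.63  0.54]
-1 [   0.588   -0.318    0.15   -20.       0.    -140.   ] bad 0.0 [ 0.77  1.05 -0.14  2.33  3.49  1.73  1.07]
-1 [ 5.88e-01 -3.18e-01  1.30e-01 -2.00e+01  0.00e+00 -1.80e+02] bad 0.0 [0.57 1.09 0.07 2.31 3.39 1.83 1.59]
```

```bash
python3 - <<'E'
s=open('path.py').read()
i=s.index('W=[');j=s.index('\n',i)
for az in(-35,-45):
    W=f"W=[(.395,-.345,.038,-90,45,0),(.395,-.345,.2,-90,45,0),(.5,-.335,.22,-60,45,0),(.585,-.328,.22,{az},40,0),(.59,-.328,.2,{az},20,60),(.59,-.328,.185,{az},0,100),(.59,-.328,.18,{az},0,140),(.59,-.325,.145,{az},0,160),(.59,-.322,.128,{az},0,180),(.59,-.322,.128,{az},-8,180)]"
    exec((s[:i]+W+s[j:]).replace('for sgn in(1,-1)','for sgn in(-1,)'))
E
```

```text
-1 [ 3.95e-01 -3.45e-01  3.80e-02 -9.00e+01  4.50e+01 -0.00e+00] bad 0.0 [ 0.67  0.76 -0.54  2.26  1.67  1.11 -1.24]
-1 [  0.395  -0.345   0.2   -90.     45.     -0.   ] bad 0.0 [ 0.8   0.36 -0.69  2.24  1.31  1.05 -0.81]
-1 [  0.5    -0.335   0.22  -60.     45.     -0.   ] bad 0.0 [ 0.91  0.29 -0.73  2.26  1.58  0.71 -0.54]
-1 [  0.585  -0.328   0.22  -35.     40.     -0.   ] bad 0.0 [ 1.07  0.38 -0.76  2.25  2.2   0.46 -0.66]
-1 [  0.59   -0.328   0.2   -35.     20.    -60.   ] bad 0.0 [ 0.84  0.62 -0.52  2.4   2.81  1.1  -0.15]
-1 [   0.59    -0.328    0.185  -35.       0.    -100.   ] bad 0.0 [ 0.57  0.96 -0.21  2.36  2.98  1.76  0.32]
-1 [   0.59    -0.328    0.18   -35.       0.    -140.   ] bad 0.0 [0.37 0.95 0.01 2.36 2.89 1.73 0.83]
-1 [ 5.90e-01 -3.25e-01  1.45e-01 -3.50e+01  0.00e+00 -1.60e+02] bad 0.0 [0.26 1.05 0.1  2.32 2.82 1.77 1.07]
-1 [ 5.90e-01 -3.22e-01  1.28e-01 -3.50e+01  0.00e+00 -1.80e+02] bad 0.0 [0.16 1.11 0.19 2.3  2.75 1.76 1.31]
-1 [ 5.90e-01 -3.22e-01  1.28e-01 -3.50e+01 -8.00e+00 -1.80e+02] bad 0.0 [0.17 1.23 0.18 2.23 2.69 1.94 1.28]
-1 [ 3.95e-01 -3.4
[... 363 characters left out ...]
ad 0.0 [ 0.92  0.39 -0.72  2.22  1.95  0.63 -0.62]
-1 [  0.59   -0.328   0.2   -45.     20.    -60.   ] bad 0.0 [ 0.64  0.62 -0.48  2.35  2.49  1.17 -0.14]
-1 [   0.59    -0.328    0.185  -45.       0.    -100.   ] bad 0.0 [ 0.37  0.94 -0.17  2.32  2.61  1.73  0.24]
-1 [   0.59    -0.328    0.18   -45.       0.    -140.   ] bad 0.0 [0.19 0.94 0.02 2.31 2.54 1.66 0.79]
-1 [ 5.90e-01 -3.25e-01  1.45e-01 -4.50e+01  0.00e+00 -1.60e+02] bad 0.0 [0.1  1.04 0.1  2.28 2.49 1.66 1.04]
-1 [ 5.90e-01 -3.22e-01  1.28e-01 -4.50e+01  0.00e+00 -1.80e+02] bad 0.0 [0.01 1.09 0.18 2.26 2.44 1.63 1.31]
-1 [ 5.90e-01 -3.22e-01  1.28e-01 -4.50e+01 -8.00e+00 -1.80e+02] bad 0.0 [0.   1.22 0.18 2.19 2.37 1.79 1.26]
```

```bash
python3 - <<'E'
from meas2 import *
c=cap('top');P=np.nan_to_num(pts(c),nan=-9);hsv=cv2.cvtColor(c['img'],cv2.COLOR_RGB2HSV);S=hsv[:,:,1];X,Y,Z=P[:,:,0],P[:,:,1],P[:,:,2]
m=big((X>.35)&(X<.46)&(Y>-.42)&(Y<-.30)&(Z>.035)&(Z<.08)&(S<75)); print('cup',m.sum(),circ(on(c,m,.058)),rect(P[m][:,:2]))
c=cap('side');P=np.nan_to_num(pts(c),nan=-9);hsv=cv2.cvtColor(c['img'],cv2.COLOR_RGB2HSV);S=hsv[:,:,1];X,Y,Z=P[:,:,0],P[:,:,1],P[:,:,2]
m=big((X>.35)&(X<.46)&(Y>-.42)&(Y<-.28)&(Z>.03)&(Z<.08)&(S<75)); print('cup',m.sum(),rect(P[m][:,:2]),P[m][:,2].max())
E
python3 go2.py .396 -.346 .038 -90 45 1 0 .08 .396 -.346 .038 -90 45 1 0 0
```

```text
cup 125 (0.3955, -0.3459, 62, 64) ((0.3969, -0.3458), (0.0612, 0.0628), 0.5)
cup 145 ((0.3937, -0.3438), (0.0591, 0.068), 8.8) 0.060281117554352504
t 32.42 p [ 0.3943 -0.2528  0.2497] F [0.2 0.2 0.3] w 0.998 q [ 0.7   0.22 -0.84  2.22  1.03  1.21 -0.76]
tool az -90.2 d 45.1 jaw [ 1.    -0.002 -0.002]
tcp [ 0.396  -0.3029  0.0811] inc [0.0022, -0.0835, 0.1547, -0.0015, 0.0027, 0.0002]
tcp [ 0.396  -0.3594  0.0246] inc [0.0024, -0.0834, 0.2347, -0.0015, 0.0027, 0.0002]
```

Call:
send_rows(
  increments=[
    [0.001, -0.03, 0.02, 0, 0.001, 0, 1],
    [0.002, -0.06, 0.05, 0, 0.002, 0, 1],
    [0.002, -0.08, 0.08, 0, 0.002, 0, 1],
    [0.002, -0.083, 0.11, 0, 0.002, 0, 1],
    [0.002, -0.083, 0.13, 0, 0.002, 0, 1],
    [0.002, -0.083, 0.15, 0, 0.002, 0, 1],
    [0.002, -0.083, 0.165, 0, 0.002, 0, 1],
    [0.002, -0.083, 0.18, 0, 0.002, 0, 1],
    [0.002, -0.083, 0.195, 0, 0.002, 0, 1],
    [0.002, -0.083, 0.208, 0, 0.002, 0, 1],
    [0.002, -0.083, 0.22, 0, 0.002, 0, 1],
    [0.002, -0.083, 0.229, 0, 0.002, 0, 1],
    [0.002, -0.083, 0.234, 0, 0.002, 0, 1],
    [0.002, -0.083, 0.234, 0, 0.002, 0, 1],
    [0.002, -0.083, 0.234, 0, 0.002, 0, 1],
  ],
)

```text
time_s: 33.67
tcp_pos: [0.3953, -0.3591, 0.0255]
ee_rot: [0.924, 0.001, -0.001, 0.382]
wrist_force: [-0.2, 0.4, -0.8]
width: 1.0
```

```bash
python3 go2.py .396 -.346 .038 -90 45 1 0 0; python3 - <<'E'
from meas2 import *
c=cap('side');save(c,'s20.png',(310,110,440,210),6)
E
```

```text
t 33.67 p [ 0.3953 -0.3591  0.0255] F [-0.2  0.4 -0.8] w 1.0 q [ 0.67  0.75 -0.55  2.26  1.66  1.11 -1.24]
tool az -90.0 d 45.0 jaw [ 1.     0.001 -0.002]
tcp [ 0.396  -0.3594  0.0246] inc [0.0007, -0.0004, 0.0008, -0.0008, 0.0003, 0.0021]
```

View pics/s20.png

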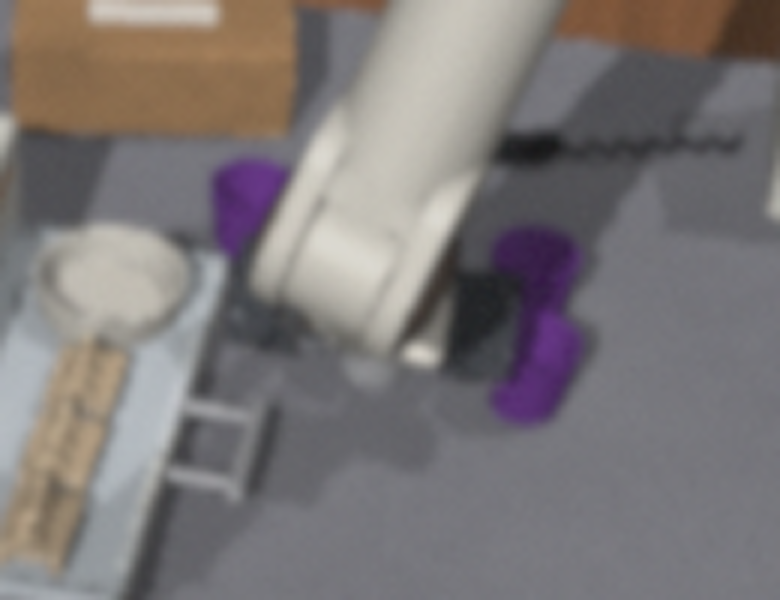

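Call:
send_rows(
  increments=[
    [0, 0, 0, 0, 0, 0, 0.4],
    [0, 0, 0, 0, 0, 0, 0],
    [0, 0, 0, 0, 0, 0, -0.5],
    [0, 0, 0, 0, 0, 0, -1],
    [0, 0, 0, 0, 0, 0, -1],
    [0, 0, 0, 0, 0, 0, -1],
    [0, 0, 0, 0, 0, 0, -1],
    [0, 0, 0, 0, 0, 0, -1],
    [0, 0, 0, 0, 0, 0, -1],
    [0, 0, 0, 0, 0, 0, -1],
  ],
)

```text
time_s: 34.55
tcp_pos: [0.3957, -0.3592, 0.0259]
ee_rot: [0.924, 0.001, -0.0, 0.383]
wrist_force: [1.2, 1.1, 3.5]
width: 0.667
```

```bash
python3 go2.py .396 -.346 .2 -90 45 1 0 0 .5 -.337 .22 -60 45 1 0 0
```

```text
t 34.55 p [ 0.3957 -0.3592  0.0259] F [1.2 1.1 3.5] w 0.667 q [ 0.67  0.75 -0.55  2.26  1.66  1.11 -1.24]
tool az -89.9 d 45.0 jaw [ 1.     0.002 -0.001]
tcp [ 0.396  -0.3594  0.1866] inc [0.0001, 0.1138, -0.1135, 0.0001, -0.0007, 0.0025]
tcp [ 0.5067 -0.3486  0.2066] inc [0.1109, 0.1206, -0.1352, -0.0002, 0.3695, -0.3678]
```

Call:
send_rows(
  increments=[
    [0, 0, 0, 0, 0, 0, -1],
    [0, 0, 0, 0, 0, 0, -1],
    [0, 0.004, -0.004, 0, 0, 0, -1],
    [0, 0.01, -0.01, 0, 0, 0, -1],
    [0, 0.02, -0.02, 0, 0, 0, -1],
    [0, 0.032, -0.032, 0, 0, 0, -1],
    [0, 0.046, -0.046, 0, 0, 0, -1],
    [0, 0.062, -0.062, 0, 0, 0, -1],
    [0, 0.078, -0.078, 0, 0, 0, -1],
    [0, 0.094, -0.094, 0, 0, 0, -1],
    [0, 0.108, -0.108, 0, 0, 0, -1],
    [0, 0.114, -0.114, 0, 0, 0, -1],
    [0, 0.114, -0.114, 0, 0, 0, -1],
  ],
)

```text
time_s: 35.63
tcp_pos: [0.3959, -0.3596, 0.1893]
ee_rot: [0.924, 0.0, 0.001, 0.383]
wrist_force: [-0.4, 0.2, -1.5]
width: 0.667
```

```bash
python3 go2.py .5 -.337 .22 -65 45 1 0 0; python3 - <<'E'
from meas2 import *
c=cap('side');save(c,'s21.png',(310,70,440,170),6)
E
```

```text
t 35.63 p [ 0.3959 -0.3596  0.1893] F [-0.4  0.2 -1.5] w 0.667 q [ 0.79  0.35 -0.68  2.24  1.3   1.05 -0.8 ]
tool az -89.9 d 44.9 jaw [1.    0.001 0.001]
tcp [ 0.5057 -0.3492  0.2066] inc [0.1098, 0.0048, -0.0194, 0.0018, 0.307, -0.3084]
```

View pics/s21.png

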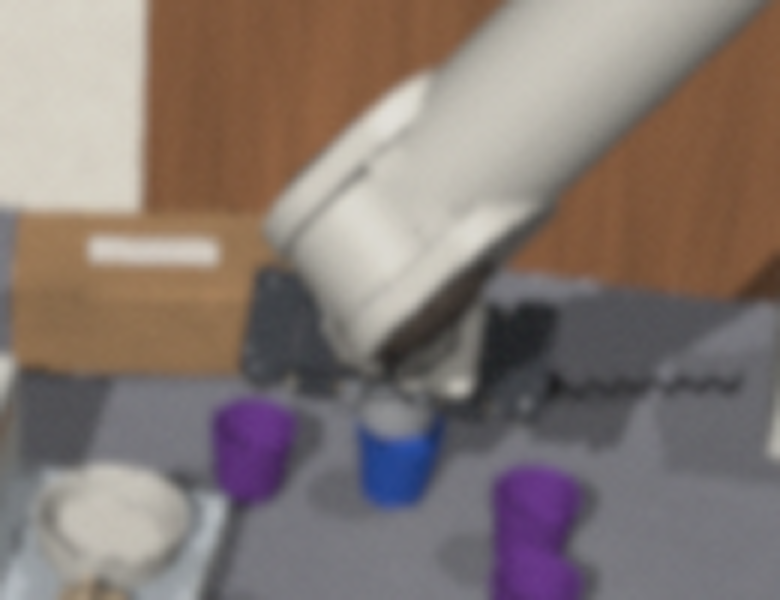

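Call:
send_rows(
  increments=[
    [0.008, 0, -0.001, 0, 0.02, -0.02, -1],
    [0.024, 0.001, -0.004, 0, 0.065, -0.065, -1],
    [0.044, 0.002, -0.008, 0, 0.12, -0.12, -1],
    [0.066, 0.003, -0.012, 0, 0.18, -0.18, -1],
    [0.088, 0.004, -0.016, 0, 0.24, -0.24, -1],
    [0.102, 0.0048, -0.019, 0, 0.285, -0.285, -1],
    [0.1098, 0.0048, -0.0194, 0, 0.307, -0.308, -1],
    [0.1098, 0.0048, -0.0194, 0, 0.307, -0.308, -1],
  ],
)

```text
time_s: 36.35
tcp_pos: [0.5052, -0.3488, 0.2025]
ee_rot: [0.902, 0.201, 0.081, 0.372]
wrist_force: [-0.1, 0.2, -1.9]
width: 0.669
```

```bash
python3 go2.py .585 -.328 .22 -40 42 1 0 0
```

```text
t 36.35 p [ 0.5052 -0.3488  0.2025] F [-0.1  0.2 -1.9] w 0.669 q [ 0.85  0.33 -0.71  2.22  1.52  0.8  -0.57]
tool az -65.1 d 45.2 jaw [ 0.906  0.424 -0.003]
tcp [ 0.5958 -0.3371  0.2073] inc [0.087, 0.0233, 0.016, -0.0552, 0.317, -0.2979]
```

Call:
send_rows(
  increments=[
    [0.006, 0.0015, 0.001, -0.004, 0.02, -0.02, -1],
    [0.018, 0.005, 0.003, -0.011, 0.065, -0.06, -1],
    [0.034, 0.009, 0.006, -0.02, 0.125, -0.118, -1],
    [0.052, 0.014, 0.01, -0.03, 0.19, -0.18, -1],
    [0.068, 0.018, 0.012, -0.043, 0.25, -0.235, -1],
    [0.08, 0.021, 0.015, -0.05, 0.295, -0.275, -1],
    [0.087, 0.0233, 0.016, -0.0552, 0.317, -0.298, -1],
    [0.087, 0.0233, 0.016, -0.0552, 0.317, -0.298, -1],
    [0.087, 0.0233, 0.016, -0.0552, 0.317, -0.298, -1],
  ],
)

```text
time_s: 37.1
tcp_pos: [0.5951, -0.3372, 0.2075]
ee_rot: [0.828, 0.385, 0.171, 0.369]
wrist_force: [0.4, -0.1, -2.0]
width: 0.671
```

```bash
python3 go2.py .59 -.328 .205 -40 20 1 -60 0 .59 -.328 .205 -40 31 1 -30 0; python3 -c "
import sys;sys.argv=['x']
from path import *" >/dev/null; python3 - <<'E'
s=open('path.py').read()
i=s.index('W=[');j=s.index('\n',i)
W="W=[(.59,-.328,.205,-40,20,60),(.59,-.328,.187,-40,0,100),(.59,-.328,.18,-40,0,140),(.59,-.325,.145,-40,0,160),(.59,-.322,.128,-40,0,180),(.59,-.322,.128,-40,-8,180)]"
import os;os.chdir('.')
exec((s[:i]+W+s[j:]).replace('for sgn in(1,-1)','for sgn in(-1,)').replace('[.394,-.27,.26,-90,45,0]','[.585,-.328,.22,-40,42,0]'))
E
```

```text
t 37.1 p [ 0.5951 -0.3372  0.2075] F [ 0.4 -0.1 -2. ] w 0.671 q [ 0.95  0.37 -0.7   2.21  1.97  0.51 -0.56]
tool az -40.1 d 42.0 jaw [ 0.645  0.765 -0.   ]
tcp [ 0.6037 -0.3395  0.1985] inc [0.0038, -0.0014, 0.012, -0.349, -0.199, -1.035]
tcp [ 0.6025 -0.3385  0.1952] inc [0.0038, -0.0049, 0.013, -0.1879, -0.0483, -0.5233]
-1 [  0.59   -0.328   0.205 -40.     20.    -60.   ] bad 0.0 [ 0.73  0.6  -0.49  2.38  2.64  1.13 -0.15]
-1 [   0.59    -0.328    0.187  -40.       0.    -100.   ] bad 0.0 [ 0.46  0.95 -0.18  2.35  2.79  1.75  0.27]
-1 [   0.59    -0.328    0.18   -40.       0.    -140.   ] bad 0.0 [0.26 0.95 0.02 2.34 2.7  1.7  0.79]
-1 [ 5.90e-01 -3.25e-01  1.45e-01 -4.00e+01  0.00e+00 -1.60e+02] bad 0.0 [0.17 1.05 0.11 2.3  2.64 1.71 1.04]
-1 [ 5.90e-01 -3.22e-01  1.28e-01 -4.00e+01  0.00e+00 -1.80e+02] bad 0.0 [0.07 1.11 0.2  2.28 2.58 1.69 1.29]
-1 [ 5.90e-01 -3.22e-01  1.28e-01 -4.00e+01 -8.00e+00 -1.80e+02] bad 0.0 [0.07 1.23 0.19 2.21 2.51 1.86 1.25]
```

Call:
send_rows(
  increments=[
    [0, 0, 0.001, -0.02, -0.01, -0.06, -1],
    [0.001, 0, 0.002, -0.05, -0.03, -0.15, -1],
    [0.001, 0, 0.003, -0.09, -0.05, -0.26, -1],
    [0.002, 0, 0.004, -0.13, -0.07, -0.37, -1],
    [0.002, -0.001, 0.006, -0.17, -0.1, -0.49, -1],
    [0.002, -0.001, 0.007, -0.21, -0.12, -0.61, -1],
    [0.003, -0.001, 0.009, -0.25, -0.14, -0.73, -1],
    [0.003, -0.001, 0.01, -0.285, -0.162, -0.84, -1],
    [0.0038, -0.0014, 0.012, -0.32, -0.182, -0.94, -1],
    [0.0038, -0.0014, 0.012, -0.349, -0.199, -1.035, -1],
    [0.0038, -0.0014, 0.012, -0.349, -0.199, -1.035, -1],
    [0.0038, -0.0014, 0.012, -0.349, -0.199, -1.035, -1],
  ],
)

```text
time_s: 38.1
tcp_pos: [0.6039, -0.3389, 0.1982]
ee_rot: [0.47, 0.671, -0.049, 0.571]
wrist_force: [0.1, 0.5, -2.7]
width: 0.67
```

```bash
python3 go2.py .59 -.328 .187 -40 0 1 -100 0; python3 - <<'E'
from meas2 import *
c=cap('top');save(c,'t22.png',(340,110,470,230),5)
E
```

```text
t 38.1 p [ 0.6039 -0.3389  0.1982] F [ 0.1  0.5 -2.7] w 0.67 q [ 0.71  0.59 -0.5   2.37  2.61  1.13 -0.15]
tool az -40.0 d 20.1 jaw [ 0.095  0.575 -0.813]
tcp [ 0.6046 -0.3402  0.187 ] inc [0.0085, -0.0056, 0.0051, -0.0618, -0.3522, -0.6926]
```

View pics/t22.png

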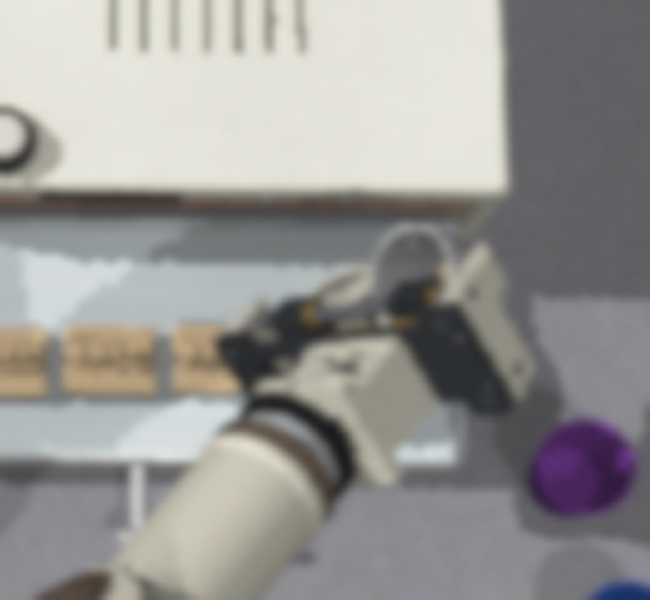

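Call:
send_rows(
  increments=[
    [0.001, -0.0006, 0.0005, -0.006, -0.03, -0.06, -1],
    [0.0025, -0.0016, 0.0015, -0.017, -0.1, -0.19, -1],
    [0.004, -0.0027, 0.0025, -0.03, -0.17, -0.33, -1],
    [0.0055, -0.0037, 0.0035, -0.042, -0.24, -0.47, -1],
    [0.007, -0.0046, 0.0042, -0.052, -0.3, -0.59, -1],
    [0.008, -0.0053, 0.005, -0.059, -0.335, -0.66, -1],
    [0.0085, -0.0056, 0.0051, -0.0618, -0.352, -0.6926, -1],
    [0.0085, -0.0056, 0.0051, -0.0618, -0.352, -0.6926, -1],
    [0.0085, -0.0056, 0.0051, -0.0618, -0.352, -0.6926, -1],
  ],
)

```text
time_s: 38.9
tcp_pos: [0.6057, -0.3405, 0.1877]
ee_rot: [0.183, 0.683, -0.298, 0.642]
wrist_force: [1.3, -0.2, -1.5]
width: 0.671
```

```bash
python3 go2.py .59 -.328 .178 -40 0 1 -130 0 .588 -.325 .145 -40 0 1 -160 0  .586 -.322 .128 -40 0 1 -179 0
```

```text
t 38.9 p [ 0.6057 -0.3405  0.1877] F [ 1.3 -0.2 -1.5] w 0.671 q [ 0.44  0.93 -0.21  2.34  2.76  1.74  0.28]
tool az -39.9 d -0.1 jaw [-0.11  -0.133 -0.985]
tcp [ 0.6046 -0.3402  0.178 ] inc [0.0096, 0.0012, -0.001, 0.0004, 0.0014, -0.5253]
tcp [ 0.6026 -0.3372  0.145 ] inc [0.042, 0.0079, -0.0045, 0.0, 0.0016, -1.0489]
tcp [ 0.6006 -0.3342  0.128 ] inc [0.0585, 0.0118, -0.008, -0.0002, 0.0016, -1.3805]
```

Call:
send_rows(
  increments=[
    [0.002, 0, 0, 0, 0, -0.1, -1],
    [0.004, 0, 0, 0, 0, -0.2, -1],
    [0.006, 0.0005, 0, 0, 0, -0.3, -1],
    [0.008, 0.001, -0.001, 0, 0, -0.4, -1],
    [0.0096, 0.0012, -0.001, 0, 0, -0.5, -1],
    [0.014, 0.002, -0.001, 0, 0, -0.6, -1],
    [0.02, 0.003, -0.002, 0, 0, -0.7, -1],
    [0.026, 0.004, -0.003, 0, 0, -0.8, -1],
    [0.032, 0.0055, -0.0035, 0, 0, -0.9, -1],
    [0.038, 0.007, -0.004, 0, 0, -1.0, -1],
    [0.044, 0.0085, -0.005, 0, 0, -1.1, -1],
    [0.05, 0.01, -0.006, 0, 0, -1.2, -1],
    [0.055, 0.011, -0.007, 0, 0, -1.3, -1],
    [0.0585, 0.0118, -0.008, 0, 0, -1.38, -1],
    [0.0585, 0.0118, -0.008, 0, 0, -1.38, -1],
    [0.0585, 0.0118, -0.008, 0, 0, -1.38, -1],
    [0.0585, 0.0118, -0.008, 0, 0, -1.38, -1],
    [0.0585, 0.0118, -0.008, 0, 0, -1.38, -1],
  ],
)

```text
time_s: 40.4
tcp_pos: [0.6001, -0.335, 0.1294]
ee_rot: [-0.293, 0.642, -0.639, 0.305]
wrist_force: [0.1, 0.4, -0.8]
width: 0.672
```

```bash
python3 go2.py .586 -.322 .128 -40 -10 1 -179 0 .588 -.325 .18 -40 0 1 -130 0;  python3 - <<'E'
from meas2 import *
c=cap('side');save(c,'s23.png',(300,120,400,200),7)
E
```

```text
t 40.4 p [ 0.6001 -0.335   0.1294] F [ 0.1  0.4 -0.8] w 0.672 q [0.06 1.1  0.16 2.3  2.58 1.71 1.3 ]
tool az -40.0 d -0.2 jaw [-0.642 -0.766 -0.018]
tcp [ 0.6003 -0.334   0.1313] inc [-0.0009, -0.0019, -0.0005, 0.171, -0.0026, -0.001]
tcp [ 0.6026 -0.3372  0.18  ] inc [-0.0008, -0.0506, 0.0035, -0.003, 0.002, 0.8543]
```

View pics/s23.png

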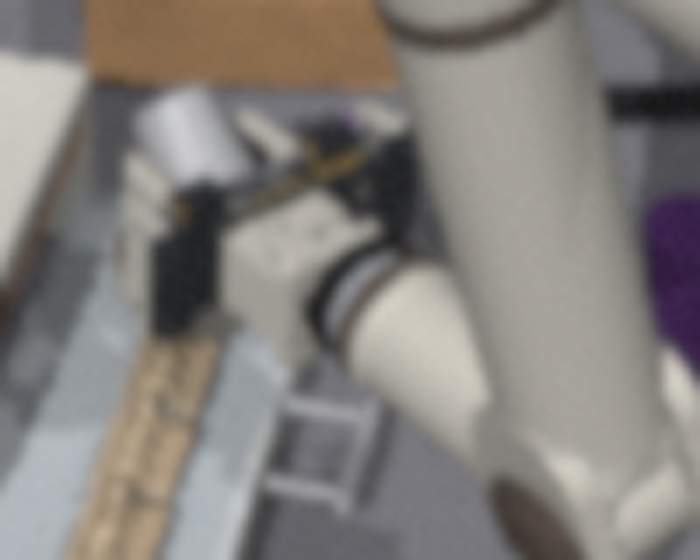

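Call:
send_rows(
  increments=[
    [0, -0.002, 0, 0.06, 0, 0, -1],
    [0, -0.004, 0, 0.12, 0, 0, -1],
    [0, -0.005, 0, 0.17, 0, 0, -1],
    [0, -0.005, 0, 0.17, 0, 0.08, -1],
    [0, -0.005, 0, 0.17, 0, -0.04, -1],
    [0, -0.005, 0, 0.17, 0, 0.08, -1],
    [0, -0.005, 0, 0.17, 0, 0, -1],
    [0, -0.005, 0, 0.17, 0, 0, -1],
    [0, -0.005, 0, 0.17, 0, 0, -1],
  ],
)

```text
time_s: 41.2
tcp_pos: [0.5999, -0.3349, 0.1338]
ee_rot: [0.267, -0.586, 0.691, -0.329]
wrist_force: [-0.1, 0.5, -0.4]
width: 0.672
```

```bash
python3 go2.py .588 -.325 .155 -40 0 1 -160 0 .588 -.325 .185 -40 0 1 -130 0 .59 -.328 .19 -40 0 1 -100 0
```

```text
t 41.2 p [ 0.5999 -0.3349  0.1338] F [-0.1  0.5 -0.4] w 0.672 q [0.06 1.23 0.16 2.22 2.5  1.91 1.25]
tool az -40.1 d -9.9 jaw [-0.642 -0.767 -0.016]
tcp [ 0.6026 -0.3372  0.155 ] inc [-0.0003, -0.0203, 0.0071, -0.1711, 0.0302, 0.3318]
tcp [ 0.6026 -0.3372  0.185 ] inc [-0.0007, -0.0499, 0.0123, -0.1616, 0.0754, 0.8541]
tcp [ 0.6046 -0.3402  0.19  ] inc [0.0002, -0.0542, 0.0166, -0.1436, 0.1205, 1.3762]
```

Call:
send_rows(
  increments=[
    [0, -0.006, 0.002, -0.05, 0.005, 0.05, -1],
    [0, -0.014, 0.005, -0.1, 0.015, 0.13, -1],
    [0, -0.025, 0.008, -0.15, 0.022, 0.23, -1],
    [0, -0.035, 0.009, -0.17, 0.03, 0.33, -1],
    [0, -0.042, 0.01, -0.169, 0.039, 0.43, -1],
    [0, -0.048, 0.011, -0.167, 0.048, 0.53, -1],
    [0, -0.052, 0.012, -0.165, 0.056, 0.63, -1],
    [0, -0.053, 0.0122, -0.163, 0.065, 0.74, -1],
    [-0.0007, -0.053, 0.0123, -0.1616, 0.0754, 0.854, -1],
    [0, -0.053, 0.013, -0.158, 0.084, 0.96, -1],
    [0, -0.053, 0.014, -0.155, 0.093, 1.06, -1],
    [0, -0.054, 0.015, -0.151, 0.102, 1.16, -1],
    [0, -0.054, 0.016, -0.147, 0.112, 1.27, -1],
    [0.0002, -0.0542, 0.0166, -0.1436, 0.1205, 1.3762, -1],
    [0.0002, -0.0542, 0.0166, -0.1436, 0.1205, 1.3762, -1],
  ],
)

```text
time_s: 42.45
tcp_pos: [0.604, -0.3411, 0.1901]
ee_rot: [0.185, 0.682, -0.298, 0.641]
wrist_force: [-0.4, 0.7, -1.0]
width: 0.669
```

```bash
python3 go2.py .585 -.328 .215 -40 20 1 -55 0 .585 -.328 .22 -40 42 1 0 0
```

```text
t 42.45 p [ 0.604  -0.3411  0.1901] F [-0.4  0.7 -1. ] w 0.669 q [ 0.43  0.92 -0.2   2.35  2.75  1.74  0.27]
tool az -40.1 d -0.0 jaw [-0.11  -0.13  -0.985]
tcp [ 0.5987 -0.3395  0.2085] inc [-0.0177, -0.0053, -0.0051, 0.0762, 0.3499, 0.7734]
tcp [ 0.5958 -0.3371  0.2073] inc [-0.0165, -0.0051, -0.0089, 0.5332, 0.6365, 1.6538]
```

Call:
send_rows(
  increments=[
    [-0.003, -0.001, -0.001, 0.01, 0.04, 0.09, -1],
    [-0.006, -0.002, -0.002, 0.02, 0.09, 0.2, -1],
    [-0.009, -0.003, -0.003, 0.03, 0.14, 0.31, -1],
    [-0.012, -0.004, -0.004, 0.04, 0.19, 0.42, -1],
    [-0.015, -0.005, -0.005, 0.053, 0.24, 0.53, -1],
    [-0.0177, -0.0053, -0.0051, 0.065, 0.29, 0.64, -1],
    [-0.0177, -0.0053, -0.0051, 0.0762, 0.35, 0.7734, -1],
    [-0.0177, -0.0053, -0.0055, 0.13, 0.385, 0.88, -1],
    [-0.0175, -0.0053, -0.006, 0.18, 0.42, 0.98, -1],
    [-0.0173, -0.0053, -0.0065, 0.235, 0.45, 1.08, -1],
    [-0.017, -0.0052, -0.007, 0.29, 0.485, 1.18, -1],
    [-0.017, -0.0052, -0.0075, 0.34, 0.515, 1.28, -1],
    [-0.0168, -0.0051, -0.008, 0.39, 0.55, 1.38, -1],
    [-0.0165, -0.0051, -0.0085, 0.445, 0.58, 1.48, -1],
    [-0.0165, -0.0051, -0.0089, 0.5, 0.615, 1.58, -1],
    [-0.0165, -0.0051, -0.0089, 0.5332, 0.6365, 1.6538, -1],
    [-0.0165, -0.0051, -0.0089, 0.5332, 0.6365, 1.6538, -1],
    [-0.0165, -0.0051, -0.0089, 0.5332, 0.6365, 1.6538, -1],
  ],
)

```text
time_s: 43.95
tcp_pos: [0.5956, -0.337, 0.2072]
ee_rot: [0.827, 0.388, 0.169, 0.371]
wrist_force: [-0.3, 0.5, -1.6]
width: 0.668
```

```bash
python3 go2.py .5 -.337 .22 -65 45 1 0 0 .396 -.346 .2 -90 45 1 0 0; python3 - <<'E'
from meas2 import *
c=cap('top');save(c,'t24.png',(340,110,470,230),5)
E
```

```text
t 43.95 p [ 0.5956 -0.337   0.2072] F [-0.3  0.5 -1.6] w 0.668 q [ 0.94  0.37 -0.69  2.21  1.97  0.51 -0.55]
tool az -40.4 d 42.0 jaw [ 0.641  0.767 -0.009]
tcp [ 0.5057 -0.3492  0.2066] inc [-0.067, -0.0418, -0.0446, 0.0543, -0.3118, 0.308]
tcp [ 0.396  -0.3594  0.1866] inc [-0.1451, -0.109, -0.0885, 0.0537, -0.6288, 0.6079]
```

Call:
send_rows(
  increments=[
    [-0.01, -0.006, -0.006, 0.005, -0.04, 0.04, -1],
    [-0.025, -0.016, -0.016, 0.02, -0.11, 0.11, -1],
    [-0.045, -0.028, -0.03, 0.035, -0.21, 0.205, -1],
    [-0.067, -0.042, -0.0446, 0.054, -0.312, 0.308, -1],
    [-0.085, -0.057, -0.054, 0.054, -0.385, 0.378, -1],
    [-0.103, -0.072, -0.065, 0.054, -0.455, 0.445, -1],
    [-0.12, -0.088, -0.074, 0.054, -0.53, 0.515, -1],
    [-0.134, -0.1, -0.082, 0.054, -0.59, 0.57, -1],
    [-0.1451, -0.109, -0.0885, 0.0537, -0.6288, 0.608, -1],
    [-0.1451, -0.109, -0.0885, 0.0537, -0.6288, 0.608, -1],
    [-0.1451, -0.109, -0.0885, 0.0537, -0.6288, 0.608, -1],
  ],
)

```text
time_s: 44.92
tcp_pos: [0.397, -0.3579, 0.1854]
ee_rot: [0.925, 0.002, 0.0, 0.381]
wrist_force: [0.5, -0.1, -1.8]
width: 0.674
```

```bash
python3 go2.py .396 -.345 .0385 -90 45 1 0 0; python3 - <<'E'
from meas2 import *
c=cap('top');save(c,'t25.png',(330,110,480,240),4.5)
E
```

```text
t 44.92 p [ 0.397  -0.3579  0.1854] F [ 0.5 -0.1 -1.8] w 0.674 q [ 0.78  0.36 -0.67  2.24  1.3   1.05 -0.81]
tool az -89.8 d 45.2 jaw [ 1.     0.004 -0.001]
tcp [ 0.396  -0.3584  0.0251] inc [-0.0008, -0.1126, 0.1142, -0.0034, -0.002, 0.0036]
```

View pics/t25.png

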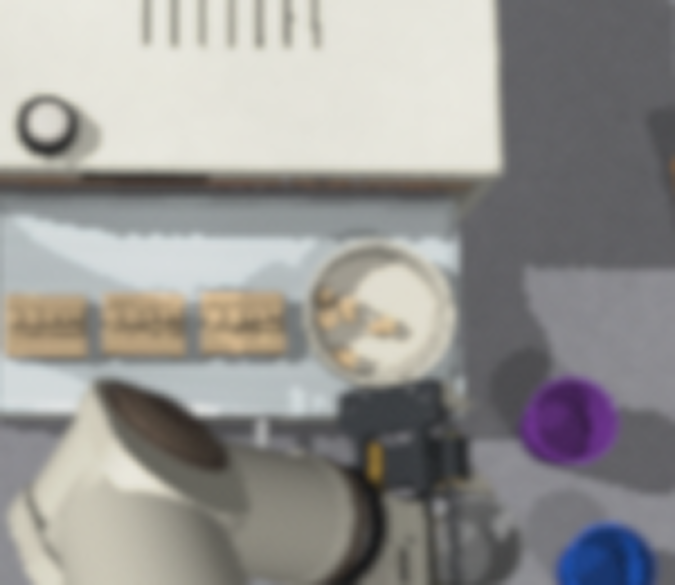

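Call:
send_rows(
  increments=[
    [0, -0.012, 0.012, -0.003, -0.002, 0.003, -1],
    [0, -0.032, 0.032, -0.003, -0.002, 0.003, -1],
    [0, -0.052, 0.052, -0.003, -0.002, 0.003, -1],
    [0, -0.07, 0.07, -0.003, -0.002, 0.003, -1],
    [0, -0.086, 0.086, -0.003, -0.002, 0.003, -1],
    [0, -0.098, 0.099, -0.003, -0.002, 0.003, -1],
    [0, -0.105, 0.106, -0.003, -0.002, 0.003, -1],
    [0, -0.109, 0.11, -0.003, -0.002, 0.003, -1],
    [0, -0.111, 0.1125, -0.003, -0.002, 0.003, -1],
    [0, -0.112, 0.1135, -0.003, -0.002, 0.003, -1],
    [0, -0.112, 0.1135, -0.003, -0.002, 0.003, -1],
    [0, -0.112, 0.1135, -0.003, -0.002, 0.003, -1],
  ],
)

```text
time_s: 45.97
tcp_pos: [0.3978, -0.3592, 0.0275]
ee_rot: [0.924, -0.002, 0.001, 0.383]
wrist_force: [0.5, 0.1, -1.3]
width: 0.668
```

```bash
python3 go2.py .396 -.345 .0385 -90 45 1 0 0
```

```text
t 45.97 p [ 0.3978 -0.3592  0.0275] F [ 0.5  0.1 -1.3] w 0.668 q [ 0.66  0.74 -0.54  2.25  1.65  1.1  -1.24]
tool az -90.0 d 45.0 jaw [ 1.    -0.003  0.004]
tcp [ 0.396  -0.3584  0.0251] inc [-0.0018, -0.0022, 0.0012, 0.0004, -0.0004, -0.0048]
```

Call:
send_rows(
  increments=[
    [0, -0.0005, 0.0005, 0, 0, 0, -1],
    [0, -0.001, 0.001, 0, 0, 0, -1],
    [0, -0.0013, 0.0013, 0, 0, 0, -1],
    [0, -0.0013, 0.0013, 0, 0, 0, -1],
    [0, -0.0013, 0.0013, 0, 0, 0, 0.45],
    [0, -0.0013, 0.0013, 0, 0, 0, 0.6],
    [0, -0.0013, 0.0013, 0, 0, 0, 0.8],
    [0, -0.0013, 0.0013, 0, 0, 0, 1],
    [0, -0.0013, 0.0013, 0, 0, 0, 1],
    [0, -0.0013, 0.0013, 0, 0, 0, 1],
    [0, -0.0013, -0.01, 0, 0, 0, 1],
    [0, -0.0013, -0.03, 0, 0, 0, 1],
    [0, -0.0013, -0.055, 0, 0, 0, 1],
    [0, -0.0013, -0.085, 0, 0, 0, 1],
    [0, -0.0013, -0.115, 0, 0, 0, 1],
    [0, -0.0013, -0.145, 0, 0, 0, 1],
    [0, 0.02, -0.175, 0, 0, 0, 1],
    [0, 0.05, -0.19, 0, 0, 0, 1],
    [0, 0.05, -0.19, 0, 0, 0, 1],
  ],
)

```text
time_s: 47.55
tcp_pos: [0.4, -0.2608, 0.2022]
ee_rot: [0.923, -0.003, 0.004, 0.385]
wrist_force: [0.7, -0.0, -0.8]
width: 0.999
```

```bash
python3 go2.py; python3 meas2.py | grep -v -e decoy; python3 - <<'E'
from meas2 import *
c=cap('top')
a=c['img'][120:240,330:480,::-1];save(c,'t26.png',(330,120,480,260),4)
E
```

```text
t 47.55 p [ 0.4    -0.2608  0.2022] F [ 0.7 -0.  -0.8] w 0.999 q [ 0.64  0.33 -0.79  2.25  1.15  1.2  -0.91]
tool az -89.5 d 44.7 jaw [ 1.    -0.002  0.01 ]
top
handle 214 ((0.5069, 0.0851), (0.0203, 0.1058), 85.7) 0.075 [0.5065 0.0848 0.0653]
  yaw -4.2
blade 398 ((0.5065, 0.1068), (0.214, 0.083), 0.6)
mat 1105 ((0.5293, 0.0819), (0.1016, 0.2358), 84.2)
case 7588 ((0.7771, -0.2078), (0.3776, 0.2199), 89.5)
tray 3448 ((0.5829, -0.2074), (0.3527, 0.1827), 90.0) [ 0.61214019 -0.2047148   0.0412259 ]
dish 204 (0.5828, -0.3197, 106, 108)
cup 128 (0.3973, -0.3458, 62, 65) 0.0646
side
handle 219 ((0.5051, 0.0901), (0.0249, 0.1076), 83.9) 0.0675 [0.5037 0.0946 0.0611]
  yaw -4.5
blade 281 ((0.5264, 0.0866), (0.0321, 0.162), 85.7)
mat 817 ((0.5371, 0.0905), (0.267, 0.1355), 0.3)
case 3280 ((0.7737, -0.1936), (0.3873, 0.219), 90.0)
tray 1355 ((0.5944, -0.2018), (0.3656, 0.1707), 89.6) [ 0.60014175 -0.14951297  0.03844615]
dish 165 (0.5781, -0.3069, 103, 122)
cup 119 (0.3946, -0.3309, 64, 87) 0.0595
```

View pics/t26.png

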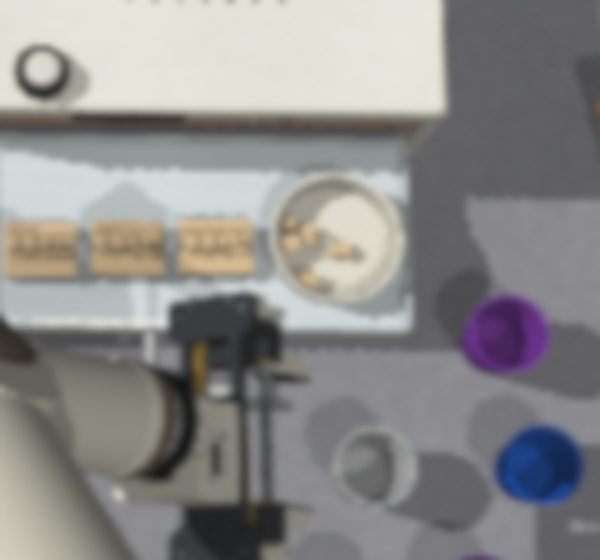

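```bash
python3 go.py .42 -.206 .15 -0.6
```

```text
t 47.7 p [ 0.3968 -0.2604  0.1965] psi 89.74 tilt 45.01 F [-0.1 -0.1  0.5] w 0.998 q [ 0.64  0.34 -0.79  2.26  1.15  1.19 -0.91]
inc [0.0228, -0.0715, -0.0056, 0.6103, -0.6186, 1.4865]
```

Call:
send_rows(
  increments=[
    [0.002, -0.005, 0, 0.04, -0.04, 0.09, 1],
    [0.004, -0.01, 0, 0.085, -0.085, 0.2, 0.5],
    [0.006, -0.016, 0, 0.125, -0.13, 0.31, 0],
    [0.008, -0.022, -0.001, 0.17, -0.17, 0.41, -0.5],
    [0.01, -0.028, -0.002, 0.21, -0.21, 0.51, -1],
    [0.012, -0.034, -0.002, 0.25, -0.255, 0.62, -1],
    [0.014, -0.04, -0.003, 0.295, -0.3, 0.72, -1],
    [0.016, -0.046, -0.003, 0.335, -0.34, 0.82, -1],
    [0.018, -0.052, -0.004, 0.38, -0.38, 0.92, -1],
    [0.02, -0.058, -0.004, 0.42, -0.425, 1.02, -1],
    [0.021, -0.064, -0.005, 0.46, -0.465, 1.12, -1],
    [0.022, -0.068, -0.005, 0.505, -0.51, 1.23, -1],
    [0.0228, -0.0715, -0.0056, 0.545, -0.55, 1.33, -1],
    [0.0228, -0.0715, -0.0056, 0.585, -0.595, 1.43, -1],
    [0.0228, -0.0715, -0.0056, 0.6103, -0.6186, 1.4865, -1],
    [0.0228, -0.0715, -0.0056, 0.6103, -0.6186, 1.4865, -1],
    [0.0228, -0.0715, -0.0056, 0.6103, -0.6186, 1.4865, -1],
  ],
)

```text
time_s: 49.12
tcp_pos: [0.4187, -0.2055, 0.1483]
ee_rot: [-0.704, 0.71, 0.002, -0.001]
wrist_force: [0.5, -0.4, -0.4]
width: 0.006
```

```bash
python3 go.py .42 -.206 .018 -0.6; python3 - <<'E'
from meas2 import *
c=cap('side');P=np.nan_to_num(pts(c),nan=-9);X,Y,Z=P[:,:,0],P[:,:,1],P[:,:,2]
m=(X>.42)&(X<.475)&(Y>-.27)&(Y<-.13)&(Z>.015)&(Z<.045);print(m.sum(),np.median(P[m],0).round(4),P[m].min(0).round(3),P[m].max(0).round(3))
E
```

```text
t 49.12 p [ 0.4187 -0.2055  0.1483] psi -0.54 tilt 0.28 F [ 0.5 -0.4 -0.4] w 0.006 q [ 1.03  0.33 -0.73  2.06  0.29  0.86 -1.45]
inc [0.0008, -0.0019, 0.1303, 0.0044, 0.0022, 0.0011]
58 [ 0.4604 -0.1955  0.0311] [ 0.455 -0.244  0.022] [ 0.474 -0.156  0.036]
```

Call:
send_rows(
  increments=[
    [0, 0, 0.03, 0.002, 0.001, 0, -1],
    [0, 0, 0.06, 0.004, 0.002, 0, -1],
    [0, 0, 0.09, 0.004, 0.002, 0, -1],
    [0, 0, 0.115, 0.004, 0.002, 0, -1],
    [0, 0, 0.128, 0.004, 0.002, 0, -1],
    [0, 0, 0.1303, 0.004, 0.002, 0, -1],
    [0, -0.008, 0.1303, 0.004, 0.002, 0, -1],
    [0, -0.016, 0.1303, 0.004, 0.002, 0, -1],
    [0, -0.022, 0.1303, 0.004, 0.002, 0, -1],
    [0, -0.026, 0.1303, 0.004, 0.002, 0, -1],
    [0, -0.03, 0.1303, 0.004, 0.002, 0, -1],
    [0, -0.034, 0.1303, 0.004, 0.002, 0, -1],
    [0, -0.038, 0.1303, 0.004, 0.002, 0, -1],
    [0, -0.043, 0.1303, 0.004, 0.002, 0, -1],
    [0, -0.048, 0.1303, 0.004, 0.002, 0, -1],
  ],
)

```text
time_s: 50.42
tcp_pos: [0.4682, -0.2061, 0.0195]
ee_rot: [-0.704, 0.711, -0.002, 0.0]
wrist_force: [-2.6, 0.5, 2.6]
width: 0.003
```

```bash
python3 go.py .6105 -.206 .018 -0.6
```

```text
t 50.42 p [ 0.4682 -0.2061  0.0195] psi -0.56 tilt 0.18 F [-2.6  0.5  2.6] w 0.003 q [ 0.82  0.61 -0.56  2.03  0.53  0.65 -1.67]
inc [-0.0015, -0.1423, 0.0019, -0.0027, -0.0016, 0.0008]
```

Call:
send_rows(
  increments=[
    [0, -0.007, 0, 0, 0, 0, -1],
    [0, -0.015, 0, 0, 0, 0, -1],
    [0, -0.023, 0, 0, 0, 0, -1],
    [0, -0.031, 0, 0, 0, 0, -1],
    [0, -0.039, 0, 0, 0, 0, -1],
    [0, -0.047, 0, 0, 0, 0, -1],
    [0, -0.055, 0, 0, 0, 0, -1],
    [0, -0.063, 0, 0, 0, 0, -1],
    [0, -0.071, 0, 0, 0, 0, -1],
    [0, -0.079, 0, 0, 0, 0, -1],
    [0, -0.087, 0, 0, 0, 0, -1],
    [0, -0.095, 0, 0, 0, 0, -1],
    [0, -0.103, 0, 0, 0, 0, -1],
    [0, -0.111, 0, 0, 0, 0, -1],
    [0, -0.118, 0, 0, 0, 0, -1],
    [0, -0.123, 0, 0, 0, 0, -1],
    [0, -0.127, 0, 0, 0, 0, -1],
    [0, -0.13, 0, 0, 0, 0, -1],
  ],
)

```text
time_s: 51.92
tcp_pos: [0.5987, -0.2069, 0.0198]
ee_rot: [-0.704, 0.71, -0.002, 0.001]
wrist_force: [-3.1, -1.8, -0.6]
width: 0.003
```

```bash
python3 go.py .6105 -.206 .018 -0.6
```

```text
t 51.92 p [ 0.5987 -0.2069  0.0198] psi -0.52 tilt 0.2 F [-3.1 -1.8 -0.6] w 0.003 q [ 0.69  0.76 -0.55  1.72  0.52  0.81 -1.69]
inc [-0.001, -0.0118, 0.0018, -0.0033, -0.0011, 0.0013]
```

Call:
send_rows(
  increments=[
    [0, -0.002, 0, 0, 0, 0, -1],
    [0, -0.004, 0, 0, 0, 0, -1],
    [0, -0.006, 0, 0, 0, 0, -1],
    [0, -0.0075, 0, 0, 0, 0, -1],
    [0, -0.009, 0, 0, 0, 0, -1],
    [0, -0.0105, 0, 0, 0, 0, -1],
    [0, -0.0115, 0, 0, 0, 0, -1],
    [0, -0.0115, 0, 0, 0, 0, -1],
  ],
)

```text
time_s: 52.58
tcp_pos: [0.6018, -0.207, 0.0196]
ee_rot: [-0.704, 0.711, 0.004, -0.005]
wrist_force: [-23.0, 1.5, 19.8]
width: 0.004
```

Call:
send_rows(
  increments=[
    [0, -0.0007, 0, 0, 0, 0, -1],
    [0, -0.0014, 0, 0, 0, 0, -1],
    [0, -0.002, 0, 0, 0, 0, -1],
    [0, -0.002, 0, 0, 0, 0, -1],
  ],
)

```text
time_s: 52.92
tcp_pos: [0.6019, -0.207, 0.0196]
ee_rot: [-0.703, 0.711, 0.005, -0.006]
wrist_force: [-28.1, 2.2, 23.7]
width: 0.004
```

Call:
send_rows(
  increments=[
    [0, 0.01, 0, 0, 0, 0, -1],
    [0, 0.03, 0, 0, 0, 0, -1],
    [0, 0.06, 0, 0, 0, 0, -1],
    [0, 0.09, 0, 0, 0, 0, -1],
    [0, 0.12, -0.01, 0, 0, 0, -1],
    [0, 0.14, -0.03, 0, 0, 0, -1],
    [0, 0.15, -0.06, 0, 0, 0, -1],
    [0, 0.15, -0.1, 0, 0, 0, -1],
    [0, 0.15, -0.14, 0, 0, 0, -1],
    [0, 0.15, -0.18, 0, 0, 0, -1],
    [0, 0.15, -0.2, 0, 0, 0, -1],
    [0, 0.15, -0.2, 0, 0, 0, -1],
  ],
)

```text
time_s: 53.92
tcp_pos: [0.4659, -0.2063, 0.2257]
ee_rot: [-0.704, 0.71, -0.008, 0.003]
wrist_force: [-0.1, -0.2, 0.5]
width: 0.001
```

```bash
python3 go.py .6915 -.078 .22 0; python3 - <<'E'
from meas2 import *
for n in('side','top'):
    c=cap(n);P=np.nan_to_num(pts(c),nan=-9);X,Y,Z=P[:,:,0],P[:,:,1],P[:,:,2];V=c['img'].mean(2)
    m=(X>.56)&(X<.66)&(Y>-.27)&(Y<-.13)&(Z>.015)&(Z<.045)&(V>120);print(n,m.sum(),np.median(P[m],0).round(4),P[m].min(0).round(3),P[m].max(0).round(3))
    m=(X>.55)&(X<.70)&(Y>-.38)&(Y<-.04)&(Z>.1)&(Z<.13);print('caseface',np.percentile(X[m],[5,50]).round(4))
    m=big((X>.6)&(X<.75)&(Y>-.15)&(Y<0)&(Z>.148)&(Z<.17));print('button',m.sum(),rect(P[m][:,:2]),rect(on(c,m,.155)),np.median(P[m][:,2]))
    if n=='side': save(c,'s27.png',(240,120,400,240),5)
E
```

```text
t 53.92 p [ 0.4659 -0.2063  0.2257] psi -0.47 tilt 0.93 F [-0.1 -0.2  0.5] w 0.001 q [ 1.02  0.29 -0.77  1.91  0.24  1.02 -1.43]
inc [-0.1302, -0.2245, 0.008, -0.0145, -0.0074, -0.0082]
side 53 [ 0.618  -0.2027  0.0297] [ 0.611 -0.245  0.021] [ 0.642 -0.154  0.038]
caseface [0.6643 0.6674]
button 38 ((0.6939, -0.0735), (0.0255, 0.0279), 17.5) ((0.693, -0.0714), (0.0259, 0.0278), 13.6) 0.15427144309487906
top 76 [ 0.6187 -0.1878  0.0342] [ 0.613 -0.238  0.024] [ 0.642 -0.161  0.041]
caseface [0.6665 0.6692]
button 103 ((0.6976, -0.076), (0.0365, 0.0404), 47.3) ((0.696, -0.0758), (0.0358, 0.0405), 46.0) 0.15453730830616874
```

View pics/s27.png

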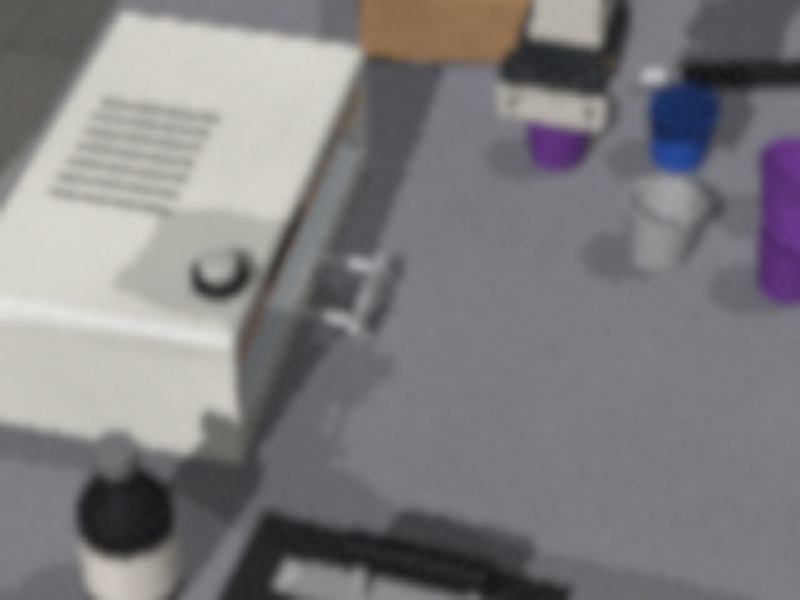

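```bash
python3 go.py .6945 -.0765 .19 0
```

```text
t 54.02 p [ 0.4625 -0.2057  0.2209] psi -0.5 tilt 0.46 F [ 0.   0.3 -0.2] w 0.006 q [ 1.02  0.29 -0.76  1.91  0.24  1.02 -1.43]
inc [-0.1314, -0.2307, 0.0321, -0.0071, -0.0038, -0.0088]
```

Call:
send_rows(
  increments=[
    [-0.01, -0.02, 0, 0, 0, 0, -1],
    [-0.028, -0.05, 0, 0, 0, 0, -1],
    [-0.045, -0.08, 0, 0, 0, 0, -1],
    [-0.062, -0.11, 0, 0, 0, 0, -1],
    [-0.08, -0.14, 0, 0, 0, 0, -1],
    [-0.097, -0.17, 0.01, 0, 0, 0, -1],
    [-0.114, -0.2, 0.02, 0, 0, 0, -1],
    [-0.126, -0.222, 0.027, 0, 0, 0, -1],
    [-0.1314, -0.2307, 0.03, 0, 0, 0, -1],
    [-0.1314, -0.2307, 0.03, 0, 0, 0, -1],
    [-0.1314, -0.2307, 0.03, 0, 0, 0, -1],
    [-0.1314, -0.2307, 0.03, 0, 0, 0, -1],
  ],
)

```text
time_s: 55.02
tcp_pos: [0.6919, -0.0775, 0.1894]
ee_rot: [-0.704, 0.711, -0.001, -0.0]
wrist_force: [-0.3, -0.0, 1.0]
width: 0.006
```

```bash
python3 go.py .6945 -.0765 .15 0
```

```text
t 55.02 p [ 0.6919 -0.0775  0.1894] psi -0.58 tilt 0.16 F [-0.3 -0.   1. ] w 0.006 q [ 0.51  0.68 -0.69  1.45  0.45  1.17 -1.82]
inc [-0.0012, -0.0025, 0.0394, -0.0017, -0.0022, -0.0101]
```

Call:
send_rows(
  increments=[
    [-0.001, -0.0025, 0.01, 0, 0, 0, -1],
    [-0.001, -0.0025, 0.02, 0, 0, 0, -1],
    [-0.001, -0.0025, 0.028, 0, 0, 0, -1],
    [-0.001, -0.0025, 0.033, 0, 0, 0, -1],
    [-0.001, -0.0025, 0.036, 0, 0, 0, -1],
    [-0.001, -0.0025, 0.038, 0, 0, 0, -1],
    [-0.001, -0.0025, 0.038, 0, 0, 0, -1],
  ],
)

```text
time_s: 55.6
tcp_pos: [0.695, -0.0762, 0.1519]
ee_rot: [-0.704, 0.711, -0.001, -0.0]
wrist_force: [-3.2, -1.2, 5.2]
width: 0.005
```

Call:
send_rows(
  increments=[
    [0, 0, 0.0015, 0, 0, 0, -1],
    [0, 0, 0.003, 0, 0, 0, -1],
    [0, 0, 0.003, 0, 0, 0, -1],
  ],
)

```text
time_s: 55.85
tcp_pos: [0.6958, -0.0758, 0.1513]
ee_rot: [-0.704, 0.711, -0.002, 0.0]
wrist_force: [-6.2, -1.5, 11.9]
width: 0.011
```

Call:
send_rows(
  increments=[
    [0, 0, 0.0015, 0, 0, 0, -1],
    [0, 0, 0.0025, 0, 0, 0, -1],
    [0, 0, 0.0025, 0, 0, 0, -1],
    [0, 0, 0.0025, 0, 0, 0, -1],
  ],
)

```text
time_s: 56.18
tcp_pos: [0.6959, -0.0758, 0.151]
ee_rot: [-0.704, 0.711, -0.003, 0.0]
wrist_force: [-12.2, -1.7, 23.1]
width: 0.003
```

```bash
python3 go.py
```

```text
t 56.18 p [ 0.6959 -0.0758  0.151 ] psi -0.56 tilt 0.33 F [-12.2  -1.7  23.1] w 0.003 q [ 0.5   0.72 -0.67  1.47  0.48  1.11 -1.84]
```

Call:
send_rows(
  increments=[
    [0, 0, -0.01, 0, 0, 0, -1],
    [0, 0, -0.04, 0, 0, 0, -1],
    [0, 0.02, -0.08, 0, 0, 0, -1],
    [0, 0.06, -0.1, 0, 0, 0, -1],
    [0, 0.1, -0.1, 0, 0, 0, -1],
    [0, 0.14, -0.1, 0, 0, 0, -1],
    [0, 0.18, -0.1, 0, 0, 0, -1],
    [0, 0.22, -0.1, 0, 0, 0, -1],
    [0, 0.24, -0.1, 0, 0, 0, -1],
    [0, 0.24, -0.1, 0, 0, 0, -1],
    [0, 0.24, -0.1, 0, 0, 0, -1],
  ],
)

```text
time_s: 57.1
tcp_pos: [0.4554, -0.0733, 0.2464]
ee_rot: [-0.704, 0.711, -0.003, 0.001]
wrist_force: [0.6, -0.7, 0.5]
width: 0.004
```

```bash
python3 go.py; python3 meas2.py | grep -v -e tray -e dish; python3 - <<'E'
from meas2 import *
for n in('side','top'):
    c=cap(n);P=np.nan_to_num(pts(c),nan=-9);X,Y,Z=P[:,:,0],P[:,:,1],P[:,:,2];V=c['img'].mean(2)
    r=np.hypot(X-.695,Y+.076);d=(r<.028)&(Z>.12)
    print(n,'dark ring z',np.median(Z[d&(V<90)]).round(4),(d&(V<90)).sum(),'button z',np.median(Z[d&(V>150)&(Z>.15)]).round(4),'case z',np.median(Z[(X>.75)&(X<.85)&(Y>-.35)&(Y<-.05)&(Z>.12)]).round(4))
    m=(X>.56)&(X<.66)&(Y>-.27)&(Y<-.13)&(Z>.015)&(Z<.045)&(V>120);print('bar',np.median(P[m],0).round(4))
    print('z ring prof',[np.median(Z[(r>a)&(r<a+.003)&(Z>.12)]).round(4) for a in(.0,.006,.012,.015,.018,.021,.024)])
c=cap('top');save(c,'t28.png')
E
```

```text
t 57.1 p [ 0.4554 -0.0733  0.2464] psi -0.56 tilt 0.36 F [ 0.6 -0.7  0.5] w 0.004 q [ 0.87  0.17 -0.84  1.98  0.15  1.05 -1.62]
top
handle 213 ((0.5077, 0.0851), (0.0205, 0.107), 85.7) 0.0717 [0.5054 0.0849 0.0645]
  yaw -4.0
blade 209 ((0.4553, 0.0895), (0.1174, 0.1166), 0.1)
mat 1490 ((0.5289, 0.0804), (0.1034, 0.2358), 85.6)
case 7582 ((0.7771, -0.2078), (0.3776, 0.2198), 89.5)
cup 125 (0.3975, -0.3461, 62, 64) 0.0687
decoy (0.5561, -0.6076, 65, 113)
decoy (0.5055, -0.4586, 58, 65)
decoy (0.4006, -0.4805, 61, 66)
decoy (0.2962, -0.4267, 60, 64)
decoy (0.2876, -0.33, 55, 60)
side
handle 217 ((0.5038, 0.0888), (0.0256, 0.1065), 87.1) 0.071 [0.504  0.0943 0.0605]
  yaw -3.5
blade 292 ((0.5268, 0.0871), (0.0331, 0.1645), 85.7)
mat 775 ((0.5256, 0.0983), (0.1331, 0.2359), 85.6)
case 3299 ((0.7737, -0.1933), (0.388, 0.219), 90.0)
cup 122 (0.3943, -0.3308, 63, 89) 0.0623
decoy (0.3974, -0.4711, 60, 100)
decoy (0.2934, -0.4175, 56, 90)
decoy (0.2846, -0.3205, 58, 93)
side dark ring z 0.1443 28 button z 0.1552 case z 0.1329
bar [ 0.6177 -0.1979  0.0292]
z ring prof [np.float64(0.1569), np.float64(0.153), np.float64(0.1512), np.float64(0.147), np.float64(0.1422), np.float64(0.1389), np.float64(0.1337)]
top dark ring z 0.1492 27 button z 0.1562 case z 0.136
bar [ 0.6188 -0.2344  0.0335]
z ring prof [np.float64(0.1574), np.float64(0.1553), np.float64(0.1523), np.float64(0.1492), np.float64(0.1454), np.float64(0.1394), np.float64(0.1347)]
```

View pics/t28.png

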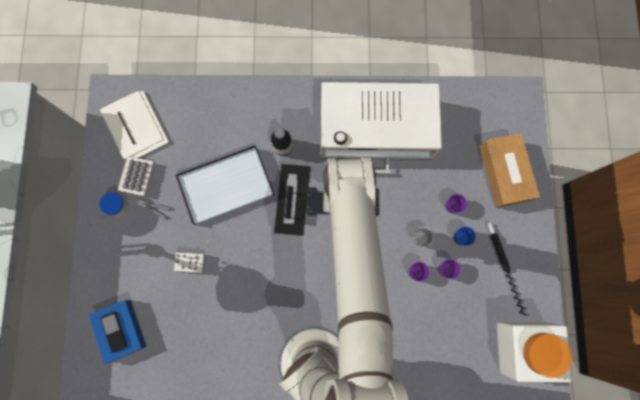

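```bash
python3 - <<'E'
from h import *
from plan import tool
s=bot.observe();p=s['tcp_pos'];E=R.from_quat(s['ee_rot']);M=tool(0,70,-1)
for t in([.53,-.206,.15],[.53,-.206,.02]):
    print(np.r_[E.inv().apply(np.array(t)-p),(E.inv()*R.from_matrix(M)).as_rotvec()].round(4).tolist())
E
```

```text
[0.1328, -0.0741, 0.0961, 0.345, -0.0014, -0.0084]
[0.1328, -0.0736, 0.2261, 0.345, -0.0014, -0.0084]
```

Call:
send_rows(
  increments=[
    [0.03, -0.016, 0, 0.05, 0, 0, -1],
    [0.06, -0.032, 0.02, 0.12, 0, 0, -1],
    [0.09, -0.05, 0.05, 0.2, 0, 0, -1],
    [0.115, -0.065, 0.08, 0.28, 0, 0, -1],
    [0.13, -0.073, 0.096, 0.345, 0, 0, -1],
    [0.1328, -0.0741, 0.13, 0.345, 0, 0, -1],
    [0.1328, -0.0741, 0.165, 0.345, 0, 0, -1],
    [0.1328, -0.074, 0.195, 0.345, 0, 0, -1],
    [0.1328, -0.0736, 0.215, 0.345, 0, 0, -1],
    [0.1328, -0.0736, 0.2261, 0.345, 0, 0, -1],
    [0.1328, -0.0836, 0.2261, 0.345, 0, 0, -1],
    [0.1328, -0.0936, 0.2261, 0.345, 0, 0, -1],
    [0.1328, -0.1036, 0.2261, 0.345, 0, 0, -1],
    [0.1328, -0.1136, 0.2261, 0.345, 0, 0, -1],
    [0.1328, -0.1206, 0.2261, 0.345, 0, 0, -1],
    [0.1328, -0.1256, 0.2261, 0.345, 0, 0, -1],
    [0.1328, -0.1286, 0.2261, 0.345, 0, 0, -1],
    [0.1328, -0.1306, 0.2261, 0.345, 0, 0, -1],
  ],
)

```text
time_s: 58.85
tcp_pos: [0.586, -0.2074, 0.0206]
ee_rot: [-0.693, 0.7, -0.124, 0.122]
wrist_force: [0.3, -0.1, 0.4]
width: 0.005
```

```bash
python3 go.py; python3 -c "
from h import *
print(bot.observe()['ft_torque'])"
```

```text
t 58.85 p [ 0.586  -0.2074  0.0206] psi -0.53 tilt 19.98 F [ 0.3 -0.1  0.4] w 0.005 q [ 0.79  0.64 -0.53  2.04  0.72  0.26 -1.84]
[0.06044423 0.43863334 0.00696409]
```

Call:
send_rows(
  increments=[
    [0, -0.0047, 0.0017, 0, 0, 0, -1],
    [0, -0.0094, 0.0034, 0, 0, 0, -1],
    [0, -0.0132, 0.0048, 0, 0, 0, -1],
    [0, -0.016, 0.0058, 0, 0, 0, -1],
    [0, -0.0179, 0.0065, 0, 0, 0, -1],
    [0, -0.0198, 0.0072, 0, 0, 0, -1],
    [0, -0.0207, 0.0075, 0, 0, 0, -1],
    [0, -0.0207, 0.0075, 0, 0, 0, -1],
  ],
)

```text
time_s: 59.52
tcp_pos: [0.6041, -0.2077, 0.0184]
ee_rot: [-0.693, 0.7, -0.121, 0.119]
wrist_force: [-7.0, 0.2, 1.9]
width: 0.007
```

Call:
send_rows(
  increments=[
    [0, -0.0019, 0.0007, 0, 0, 0, -1],
    [0, -0.0038, 0.0014, 0, 0, 0, -1],
    [0, -0.0038, 0.0014, 0, 0, 0, -1],
  ],
)

```text
time_s: 59.77
tcp_pos: [0.6047, -0.2079, 0.0168]
ee_rot: [-0.693, 0.701, -0.119, 0.117]
wrist_force: [-13.5, 0.3, 3.5]
width: 0.005
```

```bash
python3 go.py; python3 - <<'E'
from meas2 import *
print(bot.observe()['ft_torque'])
c=cap('top');P=np.nan_to_num(pts(c),nan=-9);X,Y,Z=P[:,:,0],P[:,:,1],P[:,:,2];V=c['img'].mean(2)
c=cap('side');P=np.nan_to_num(pts(c),nan=-9);X,Y,Z=P[:,:,0],P[:,:,1],P[:,:,2];V=c['img'].mean(2)
m=(X>.6)&(X<.66)&(Y>-.27)&(Y<-.13)&(Z>.015)&(Z<.045)&(V>120);print('bar',m.sum(),np.median(P[m],0).round(4))
E
```

```text
t 59.77 p [ 0.6047 -0.2079  0.0168] psi -0.64 tilt 19.23 F [-13.5   0.3   3.5] w 0.005 q [ 0.78  0.67 -0.53  1.99  0.71  0.3  -1.84]
[0.14287124 2.83443039 0.06352249]
bar 20 [ 0.6237 -0.1684  0.0276]
```

Call:
send_rows(
  increments=[
    [0, 0.02, -0.007, 0, 0, 0, -1],
    [0, 0.05, -0.018, 0, 0, 0, -1],
    [0, 0.08, -0.03, 0, 0, 0, -1],
    [0, 0.1, -0.07, 0, 0, 0, -1],
    [0, 0.1, -0.11, 0, 0, 0, -1],
    [0, 0.1, -0.15, 0, 0, 0, -1],
    [0, 0.1, -0.19, 0, 0, 0, -1],
    [0, 0.1, -0.2, 0, 0, 0, -1],
    [0, 0.1, -0.2, 0, 0, 0, -1],
  ],
)

```text
time_s: 60.62
tcp_pos: [0.4491, -0.2091, 0.1774]
ee_rot: [-0.691, 0.701, -0.126, 0.121]
wrist_force: [0.5, -0.8, -0.5]
width: 0.006
```

```bash
python3 go.py; python3 meas2.py | grep -e handle -e cup; python3 - <<'E'
from meas2 import *
c=cap('side');P=np.nan_to_num(pts(c),nan=-9);X,Y,Z=P[:,:,0],P[:,:,1],P[:,:,2];V=c['img'].mean(2)
m=(X>.56)&(X<.66)&(Y>-.27)&(Y<-.13)&(Z>.015)&(Z<.045)&(V>120);print('bar',m.sum(),np.median(P[m],0).round(4))
print(bot.hand_in())
E
```

```text
t 60.62 p [ 0.4491 -0.2091  0.1774] psi -0.83 tilt 20.12 F [ 0.5 -0.8 -0.5] w 0.006 q [ 1.65  0.31 -1.29  2.23  0.34  0.52 -1.42]
handle 213 ((0.5082, 0.0851), (0.0201, 0.1069), 86.2) 0.0733 [0.5055 0.085  0.0645]
cup 20 (0.4045, -0.3627, 28, 46) 0.0639
handle 217 ((0.5047, 0.0889), (0.0243, 0.1064), 85.9) 0.0695 [0.5042 0.0941 0.0606]
cup 86 (0.3933, -0.3295, 62, 81) 0.0613
bar 63 [ 0.617  -0.2003  0.0302]
the job is handed in; nothing more can be done
None
```

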